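Crosswise tightening of a pump cover

ROBOT

A 6-joint arm with a two-finger parallel gripper is mounted at the origin on a cart in front of the work surface, level with it; the furniture and walls round the work are solid. World frame = base frame: x ahead of the robot, y to its left, z up, the work surface at z = 0. Lengths are in m, angles in rad, forces in N, time in s.
With the tool pointing down it reaches from about 0.3 to 0.75 m from the base axis. Payload 8.5 kg.
Tool frame: the origin (TCP) lies midway between the tips of the shut fingers; the grasp point (between the pads) lies 19 mm behind it; z points along the fingers, y is the direction in which the jaws open and shut (so a half turn about z gives the same grasp; the last joint's range is limited). The gripper opens to 85 mm and grips with 20 to 120 N. Pads are 22 mm wide; open, the fingers measure 114 mm over their backs; the gripper's body (76 mm by 85 mm) begins 54 mm behind the grasp point. The pads swing forward as they close: fully open they stand 13 mm farther back than shut.
Start: joints at [1.125, 0.381, 1.297, -0, 1.464, -0.215], TCP at [0.126, 0.535, 0.193] pointing down, gripper open.
Joint ranges: [-3.11, 3.11], [-0.89, 2.33], [0.22, 2.48], [-1.42, 4.56], [0.17, 2.85], [-2.88, 2.88]. Speed limits (rad/s): [2.39, 2.39, 3.14, 3.14, 3.14, 3.14].

INTERFACE

Orientations are given as a rotation vector (axis times angle).
In Python, from plant import state, viewer, bot gives the robot as it stands.
- The arm moves only by the shell command python3 -m inch 'ROWS'. ROWS is a JSON object of lists of equal length, an entry for each row: "jaw": the opening, from -1 (shut) to 1 (fully open); "xyz": the shift along the tool's x, y, z in m, a list of three; "angular": the turn, a rotation vector about the tool's x, y, z in rad, a list of three. A call has 1 to 5 rows; each row shifts and turns the commanded pose from where the row before left it, along the tool's axes as they then stand; what a row does not reach is not made up. A row lasts 1/10 s, in which the tool goes at most 50 mm and 8.59 degrees, less where a joint would pass 70% of its speed; a pose out of reach is approached as far as the arm can. A call with a gripper value outside its range is refused whole. The fingers move at their own pace and stop on an object; the grip force is fixed at half the most. Time passes only in rows, so rows that do not move let the fingers close. It gives the time, the measured TCP pose, the force and the opening at its end, in the units of the state.
- state(): the state, without advancing time (a new reading comes with each control period).
- viewer.grab_frame(name): name is "scene" or "top" or "wrist"; returns the picture (420x560x3 uint8, red, green, blue); there is no depth.
- viewer.camera_info(name): a dict with "camera_matrix" (3x3 intrinsics, pixels), "k1" (the pictures are not rectified: a ray, as slopes to the right and down, at radius r is drawn at 1 + k1 r^2 times it, then the intrinsics apply), "rvec" (rotation vector, rad) and "tvec" (3), from world to camera coordinates, as OpenCV has them. Camera axes: x right, y down, z forward; pixel columns grow to the right and rows downward; lengths in m; the calibration is good to about 2 mm. A picture is of the moment at which its call begins: read the wrist's pose just before it. camera_info takes no time and is no camera call; for the wrist camera it gives the pose at the moment of the call.
- bot.close_job(): hands the job in, once; it reports no verdict.
The state is a dict: "clock": time; "q": joint angles; "joint_vel": joint speeds; "effort": joint torques, N m; "tool_pos": TCP position; "tcp_rot": TCP orientation; "ft_force": force on the tool from outside, world axes, zero at the start; "torque": the same for the moment, N m; "finger_gap": opening from 0.0 (shut) to 1.0 (fully open).
Only numpy, scipy, OpenCV 4.12 (cv2) and the standard library are available. Lean on these libraries where they do the work, as an engineer would, in place of code of your own. Each camera call takes 0.05 s, during which the arm holds its last target. There are 200 camera calls.

TASK

The two pump-cover bolts in line with the pipe stub are already snug. With the T-handle socket wrench, turn the other two clockwise until they too are just snug; only then go round crosswise, each bolt followed by the one opposite, and bring all four firmly tight without over-tightening any or forcing the wrench. Then stand the wrench upright in its steel dish again and leave the other things alone.

Things in the scene. Friction and masses are not known exactly. Their poses are not given: they have to be found in the camera images.
- housing: grey cast pump housing, 168 mm wide, with a round aluminium blind cover on top, fixed to the table; origin in the centre of its underside; its cover's top face is 58 mm above the origin; +x points to the short pipe stub on its side. Four bolts on a 120 mm bolt circle: A at +x (above the stub), B at +y, C at -x, D at -y. A and C, in line with the stub, have already been made snug; B and D, across it, are still loose.
- dish: round shiny steel dish, 111 mm across, 24 mm high, flat floor 80 mm across and 2 mm thick, fixed; origin in the centre of its underside
- wrench_bar (a point): centre of the cross bar of the steel T-handle socket wrench, a loose tool (0.22 to 0.36 kg) standing upright on its socket in the dish. Bar 76 x 16 x 22 mm (x along it, y across the 16 mm, z up), its centre 95 mm above the socket's mouth on the wrench's axis; whole wrench 106 mm high; between bar and socket a round stem, 16 mm.
- t_wrench: the same wrench; origin in the middle of its socket's mouth (underside). Socket: square box 33 mm outside, 26 mm high, sides parallel to the bar's x and y; square bore open below, 23 mm wide, 11 mm deep. It drops over a head when within about 8 degrees of it (any quarter turn), then has about 9 degrees of play either way before it drives. It binds on the head while under load.
- bolt_head_a: square steel bolt head A, 20 mm across flats, bevelled to 15 mm on top; opposite is bolt C. Origin on its axis at the cover's top face; x, y square to the flats, z up. Its top is 16 mm above the origin; the wrench's bore bottoms on it (socket mouth then 5 mm above the origin). It is seated and snug already.
- preload_a (a joint): twist of bolt A after seating, rad: 0 while loose; grows as it is turned on from its seat and stays when the wrench is lifted. The turning torque jumps to 0.28 N m at the seat, then rises by 0.9 N m per rad. Just snug: 0.01 to 0.14 (0.28 to 0.40 N m); firmly tight: 0.17 to 0.31 (0.43 to 0.55 N m); above that over-tight.
- bolt_head_b: square steel bolt head B, 20 mm across flats, bevelled to 15 mm on top; opposite is bolt D. Origin on its axis at the cover's top face; x, y square to the flats, z up. Its top is 16 mm above the origin; the wrench's bore bottoms on it (socket mouth then 5 mm above the origin). Turned clockwise from above it is easy (0.03 N m) for 0.2 to 0.5 rad, then seats.
- preload_b (a joint): twist of bolt B after seating, rad: 0 while loose; grows as it is turned on from its seat and stays when the wrench is lifted. The turning torque jumps to 0.28 N m at the seat, then rises by 0.9 N m per rad. Just snug: 0.01 to 0.14 (0.28 to 0.40 N m); firmly tight: 0.17 to 0.31 (0.43 to 0.55 N m); above that over-tight.
- bolt_head_c: square steel bolt head C, 20 mm across flats, bevelled to 15 mm on top; opposite is bolt A. Origin on its axis at the cover's top face; x, y square to the flats, z up. Its top is 16 mm above the origin; the wrench's bore bottoms on it (socket mouth then 5 mm above the origin). It is seated and snug already.
- preload_c (a joint): twist of bolt C after seating, rad: 0 while loose; grows as it is turned on from its seat and stays when the wrench is lifted. The turning torque jumps to 0.28 N m at the seat, then rises by 0.9 N m per rad. Just snug: 0.01 to 0.14 (0.28 to 0.40 N m); firmly tight: 0.17 to 0.31 (0.43 to 0.55 N m); above that over-tight.
- bolt_head_d: square steel bolt head D, 20 mm across flats, bevelled to 15 mm on top; opposite is bolt B. Origin on its axis at the cover's top face; x, y square to the flats, z up. Its top is 16 mm above the origin; the wrench's bore bottoms on it (socket mouth then 5 mm above the origin). Turned clockwise from above it is easy (0.03 N m) for 0.2 to 0.5 rad, then seats.
- preload_d (a joint): twist of bolt D after seating, rad: 0 while loose; grows as it is turned on from its seat and stays when the wrench is lifted. The turning torque jumps to 0.28 N m at the seat, then rises by 0.9 N m per rad. Just snug: 0.01 to 0.14 (0.28 to 0.40 N m); firmly tight: 0.17 to 0.31 (0.43 to 0.55 N m); above that over-tight.
- hex_key: dark L-shaped hex key, 33 x 103 x 7 mm, a bystander; origin under its centre
- marker_pen: white marker pen with a black cap, 17 x 132 x 17 mm, a bystander; origin under its centre
- tape_roll: roll of grey tape, 107 mm wide, 48 mm high, a bystander; origin in the centre of its underside
- gauge: small black round gauge with a brass stub, 74 x 53 x 28 mm, a bystander; origin under its centre
- glue_bottle: small red bottle, 24 x 36 x 92 mm, a bystander; origin under its centre
- cutter: orange and black tube cutter, 42 x 97 x 16 mm, a bystander; origin under its centre
- spanner_big: combination spanner, 34 x 211 x 10 mm, a bystander and not the tool for the square heads; origin under its centre
Not all that is in view belongs to the job. What is shaped like the t_wrench but pink is not meant.

How it is judged:
On the way, in this order (a step that is already met when the one before it is completed fails the run):
1. one of the two loose bolts (B, D) is snug, the other not yet (((value of joint preload_b above 0.01 rad and value of joint preload_d below 0.01 rad) or (value of joint preload_d above 0.01 rad and value of joint preload_b below 0.01 rad))), for 0.1 s.
2. all four bolts are snug, none firmly tight yet (value of joint preload_a between 0.01 and 0.17 rad and value of joint preload_b between 0.01 and 0.17 rad and value of joint preload_c between 0.01 and 0.17 rad and value of joint preload_d between 0.01 and 0.17 rad), for 0.1 s.
3. one bolt is firmly tight, the other three not yet (((value of joint preload_a above 0.17 rad and value of joint each of preload_b, preload_c, preload_d below 0.17 rad) or (value of joint each of preload_a, preload_c, preload_d below 0.17 rad and value of joint preload_b above 0.17 rad) or (value of joint each of preload_a, preload_b, preload_d below 0.17 rad and value of joint preload_c above 0.17 rad) or (value of joint each of preload_a, preload_b, preload_c below 0.17 rad and value of joint preload_d above 0.17 rad))), for 0.1 s.
4. that bolt and the one opposite are firmly tight, the other two not yet (((value of joint each of preload_a, preload_c above 0.17 rad and value of joint each of preload_b, preload_d below 0.17 rad) or (value of joint each of preload_b, preload_d above 0.17 rad and value of joint each of preload_a, preload_c below 0.17 rad))), for 0.1 s.
5. three bolts are firmly tight (((value of joint preload_a below 0.17 rad and value of joint each of preload_b, preload_c, preload_d above 0.17 rad) or (value of joint each of preload_a, preload_c, preload_d above 0.17 rad and value of joint preload_b below 0.17 rad) or (value of joint each of preload_a, preload_b, preload_d above 0.17 rad and value of joint preload_c below 0.17 rad) or (value of joint each of preload_a, preload_b, preload_c above 0.17 rad and value of joint preload_d below 0.17 rad))), for 0.1 s.
6. all four bolts are firmly tight (value of joint each of preload_a, preload_b, preload_c, preload_d above 0.17 rad), for 0.1 s.
At the end, for the whole second after the job is handed in: Every bolt has a preload between 0.17 and 0.31 rad, and the wrench stands upright (within 7 degrees), at rest and released, on the floor of the dish within 35 mm of its centre (all of step 6 and value of joint each of preload_a, preload_b, preload_c, preload_d below 0.31 rad and horizontal distance between wrench_bar and dish below 0.035 m and angle between wrench_bar's own z axis and vertical below 0.12 rad and z of wrench_bar in the frame of dish below 0.102 m and linear speed of t_wrench below 0.01 m/s); the robot touches nothing.
It fails at once if a bolt is over-tightened (preload past 0.31 rad) (value of joint any of preload_a, preload_b, preload_c, preload_d above 0.31 rad).
It fails at once if a bolt is tightened past snug (preload 0.14 rad) while another is not yet snug (value of joint any of preload_a, preload_b, preload_c, preload_d above 0.14 rad and value of joint any of preload_a, preload_b, preload_c, preload_d below 0.01 rad).
It fails at once if a bolt is turned with the fingers or the arm instead of the wrench (contact force between any of the fingers, the arm and bolt_head_a above 2 N or contact force between any of the fingers, the arm and bolt_head_b above 2 N or contact force between any of the fingers, the arm and bolt_head_c above 2 N or contact force between any of the fingers, the arm and bolt_head_d above 2 N).
It fails at once if the wrench is pressed or forced hard (over 120 N) against a bolt (contact force between t_wrench and bolt_head_a above 120 N or contact force between t_wrench and bolt_head_b above 120 N or contact force between t_wrench and bolt_head_c above 120 N or contact force between t_wrench and bolt_head_d above 120 N).
It fails at once if a bystander is shoved (over 30 mm) (distance of any of tape_roll, gauge, glue_bottle, cutter, spanner_big, hex_key, marker_pen from where it was at the start of the episode above 0.03 m).
It also fails if it takes over 72 s, if anything falls off the work surface, if the arm or the gripper's body presses on something with over 40 N, if the wrist force passes 120 N, or if a joint passes its speed limit or range.

## Working session

There is one attempt and no reset: what is moved stays moved. The work goes in short steps, Python scripts to look and compute and a shell command to move; the robot and the scene stay as the last step left them, time stands still between calls to the robot, and variables do not carry over. Pictures are saved under pics/ and viewed, on a budget of 10 in all, crops included, one or two more only if the job needs it, and the job is handed in when it is done.

```bash
ls; mkdir -p pics; python3 - <<'E'
from plant import state, viewer, bot
import cv2,json
s=state();print({k:s[k] for k in('clock','tool_pos','tcp_rot','ft_force','torque','finger_gap')})
for n in('scene','top','wrist'):
    im=viewer.grab_frame(n);cv2.imwrite(f'pics/{n}0.png',im[:,:,::-1]);print(n,viewer.camera_info(n))
E
```

```text
pics
{'clock': 0.0, 'tool_pos': array([0.12565567, 0.5350798 , 0.19238267]), 'tcp_rot': array([-3.61638830e-01, -3.12019182e+00,  2.27816834e-03]), 'ft_force': array([0.22779304, 0.29743454, 0.44037684]), 'torque': array([-0.01250935, -0.03624982,  0.00989249]), 'finger_gap': 0.9975965174465592}
scene {'camera_matrix': array([[456.59409361,   0.        , 284.84240695],
       [  0.        , 456.59409361, 210.32469873],
       [  0.        ,   0.        ,   1.        ]]), 'k1': -0.09214311718751918, 'rvec': array([ 1.89804178, -0.97995184,  0.59539048]), 'tvec': array([-0.35377187,  0.28588765,  0.86588437])}
top {'camera_matrix': array([[450.53009948,   0.        , 279.48869603],
       [  0.        , 450.53009948, 206.97143226],
       [  0.        ,   0.        ,   1.        ]]), 'k1': -0.06642341459296744, 'rvec': array([ 2.12228091, -2.16872979,  0.13708683]), 'tvec': array([-0.02591324,  0.55130422,  1.05807005])}
wrist {'camera_matrix': array([[336.22564132,   0.        , 273.65758582],
       [  0.        , 336.22564132, 206.97787862],
       [  0.        ,   0.        ,   1.        ]]), 'k1': 0.0024686257786507193, 'rvec': array([-2.28203718, -1.80721407, -0.25389856]), 'tvec': array([-0.55026175, -0.03669725,  0.37864734])}
```

View pics/top0.png

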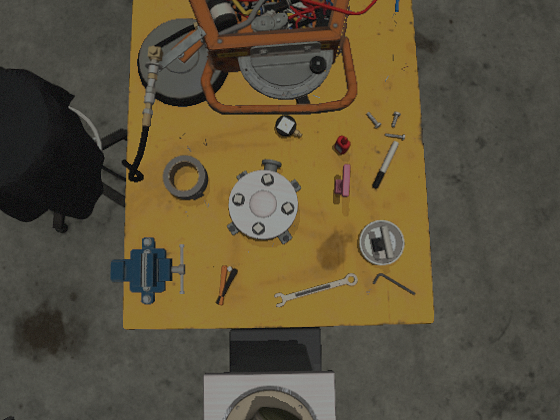

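View pics/scene0.png

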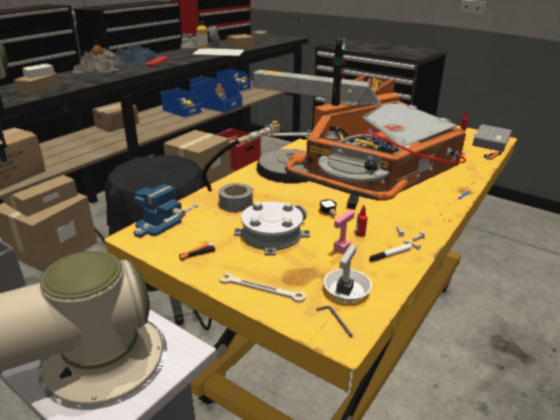

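```bash
cat > h.py <<'E'
import numpy as np, cv2
from plant import state, viewer, bot
from scipy.spatial.transform import Rotation as R
def ray(ci,uv):
    K=ci['camera_matrix'];d=np.array([ci['k1'],0,0,0,0.])
    p=cv2.undistortPoints(np.float64(uv).reshape(-1,1,2),K,d,None,None,None).reshape(-1,2) if 0 else cv2.undistortPoints(np.float64(uv).reshape(-1,1,2),K,d).reshape(-1,2)
    M=cv2.Rodrigues(ci['rvec'])[0];o=-M.T@ci['tvec']
    return o,np.c_[p,np.ones(len(p))]@M
def onz(ci,uv,z):
    o,d=ray(ci,uv);return o+d*((z-o[2])/d[:,2])[:,None]
def proj(ci,P):
    return cv2.projectPoints(np.float64(P).reshape(-1,1,3),ci['rvec'],ci['tvec'],ci['camera_matrix'],np.array([ci['k1'],0,0,0,0.]))[0].reshape(-1,2)
E
python3 - <<'E'
from h import *
im=cv2.imread('pics/top0.png');ci=viewer.camera_info('top')
print('bolts',onz(ci,[[268,180],[238,199],[258,228],[288,208]],.074).round(4))
print('dish',onz(ci,[[381,242]],.024).round(4))
print('tcp px',proj(ci,[state()['tool_pos']]))
a=cv2.resize(im[150:250,215:315],(400,400),interpolation=3);b=cv2.resize(im[195:295,335:435],(400,400),interpolation=3)
cv2.imwrite('pics/crop1.png',np.hstack([a,b]))
E
```

```text
bolts [[ 0.6108 -0.0122  0.074 ]
 [ 0.5668  0.0594  0.074 ]
 [ 0.4971  0.0131  0.074 ]
 [ 0.5427 -0.0581  0.074 ]]
dish [[ 0.4607 -0.2836  0.024 ]]
tcp px [[  4.59071889 407.33898257]]
```

View pics/crop1.png

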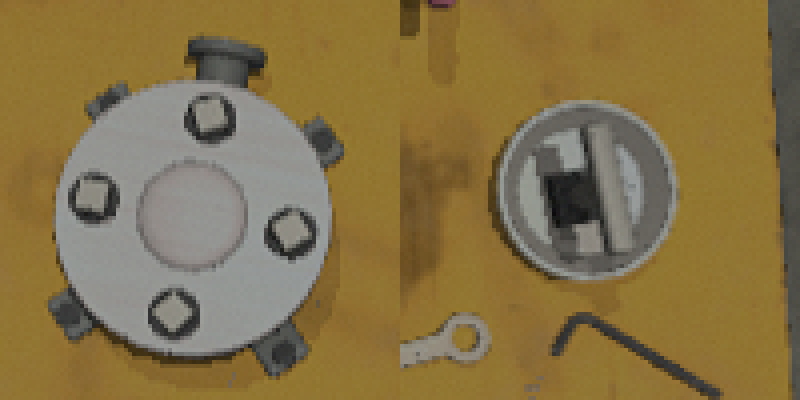

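```bash
cat >> h.py <<'E'
def pose():
    s=state();return np.array(s['tool_pos']),R.from_rotvec(s['tcp_rot'])
def yawrot(yaw): # tool z down; tool x at heading yaw
    return R.from_euler('z',yaw)*R.from_euler('x',np.pi)
def yaw(r): return np.arctan2(*r.as_matrix()[[1,0],0])
def delta(p,yw):
    """tool-axis shift and turn from the measured pose to p, tool x heading yw, pointing down"""
    p0,r0=pose();d=r0.inv().apply(np.array(p)-p0);w=(r0.inv()*yawrot(yw)).as_rotvec()
    print('shift',d.round(4),'turn',w.round(4))
E
python3 - <<'E'
from h import *
p,r=pose();print(r.as_matrix().round(3),yaw(r))
ci=viewer.camera_info('wrist');M=cv2.Rodrigues(ci['rvec'])[0];o=-M.T@ci['tvec']
print('cam in tool',r.inv().apply(o-p).round(4),'axes',(r.as_matrix().T@M.T).round(3))
delta([.36,-.23,.25],yaw(r))
delta([.4,.2,.25],yaw(r))
E
```

```text
[[-0.973  0.229 -0.   ]
 [ 0.229  0.973 -0.001]
 [ 0.    -0.001 -1.   ]] 2.910838629729034
cam in tool [ 0.0691  0.0006 -0.1811] axes [[-0.001 -0.961 -0.277]
 [ 1.    -0.001  0.   ]
 [-0.    -0.277  0.961]]
shift [-0.4031 -0.6914 -0.0568] turn [-0.001  -0.0002  0.    ]
shift [-0.3437 -0.2636 -0.0572] turn [-0.001  -0.0002  0.    ]
```

```bash
D=[-0.0344,-0.0264,-0.0057]
python3 -m inch '{"jaw":[1,1,1,1,1],"xyz":[[-0.0344,-0.0264,-0.0057],[-0.0344,-0.0264,-0.0057],[-0.0344,-0.0264,-0.0057],[-0.0344,-0.0264,-0.0057],[-0.0344,-0.0264,-0.0057]],"angular":[[0,0,0],[0,0,0],[0,0,0],[0,0,0],[0,0,0]]}'
python3 -m inch '{"jaw":[1,1,1,1,1],"xyz":[[-0.0344,-0.0264,-0.0057],[-0.0344,-0.0264,-0.0057],[-0.0344,-0.0264,-0.0057],[-0.0344,-0.0264,-0.0057],[-0.0344,-0.0264,-0.0057]],"angular":[[0,0,0],[0,0,0],[0,0,0],[0,0,0],[0,0,0]]}'
python3 -m inch '{"jaw":[1,1,1,1,1],"xyz":[[-0.0208,-0.0362,0],[-0.0208,-0.0362,0],[-0.0208,-0.0362,0],[-0.0208,-0.0362,0],[-0.0208,-0.0362,0]],"angular":[[0,0,0],[0,0,0],[0,0,0],[0,0,0],[0,0,0]]}'
python3 -m inch '{"jaw":[1,1],"xyz":[[0,0,0],[0,0,0]],"angular":[[0,0,0],[0,0,0]]}'
python3 - <<'E'
from h import *
import pickle
ci=viewer.camera_info('wrist');im=viewer.grab_frame('wrist');pickle.dump((ci,im),open('w1.pkl','wb'));cv2.imwrite('pics/w1.png',im[:,:,::-1])
print(pose()[0],yaw(pose()[1]),state()['q'])
E
python3 -m inch '{"jaw":[1,1,1],"xyz":[[0,-0.046,0],[0,-0.046,0],[0,-0.046,0]],"angular":[[0,0,0],[0,0,0],[0,0,0]]}'
python3 -m inch '{"jaw":[1,1,1,1,1],"xyz":[[0,-0.046,0],[0,-0.046,0],[-0.004,-0.046,0],[0,0,0],[0,0,0]],"angular":[[0,0,0],[0,0,0],[0,0,0],[0,0,0],[0,0,0]]}'
python3 - <<'E'
from h import *
import pickle
ci=viewer.camera_info('wrist');im=viewer.grab_frame('wrist');pickle.dump((ci,im),open('w2.pkl','wb'));cv2.imwrite('pics/w2.png',im[:,:,::-1])
print(pose()[0],yaw(pose()[1]),state()['q'])
E
```

```text
clock: 0.65
tool_pos: [0.2637, 0.3661, 0.2216]
tcp_rot: [-0.361, -3.121, 0.0]
ft_force: [0.3, 0.9, 0.0]
finger_gap: 1.002
clock: 1.15
tool_pos: [0.401, 0.1981, 0.2502]
tcp_rot: [-0.362, -3.121, -0.0]
ft_force: [1.3, 0.0, 0.4]
finger_gap: 1.0
clock: 1.65
tool_pos: [0.4602, -0.002, 0.2499]
tcp_rot: [-0.362, -3.12, -0.0]
ft_force: [-0.1, 1.6, 0.4]
finger_gap: 0.998
clock: 1.85
tool_pos: [0.46, -0.0008, 0.2497]
tcp_rot: [-0.365, -3.119, -0.001]
ft_force: [-1.0, 0.0, -0.3]
finger_gap: 1.0
[4.59858386e-01 9.03531533e-07 2.49842415e-01] 2.9104954963021 [-2.58512196e-01  1.81578959e-01  1.41706464e+00  2.03613478e-04
  1.54365701e+00 -1.59821688e+00]
clock: 2.2
tool_pos: [0.4281, -0.1345, 0.2503]
tcp_rot: [0.357, 3.121, -0.0]
ft_force: [0.7, -1.0, -0.9]
finger_gap: 0.999
clock: 2.7
tool_pos: [0.401, -0.2693, 0.2498]
tcp_rot: [-0.362, -3.12, -0.001]
ft_force: [-0.2, -0.0, -0.1]
finger_gap: 1.004
[ 0.40119095 -0.26855435  0.25003669] 2.9120921476783135 [-8.35958077e-01  2.23551427e-01  1.36152362e+00  3.46289943e-04
  1.55695409e+00 -2.17725872e+00]
```

View pics/w1.png

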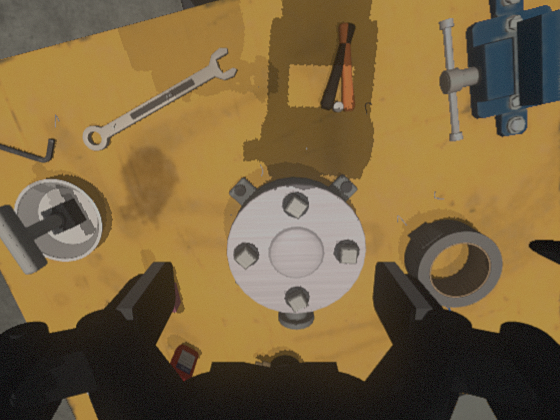

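View pics/w2.png

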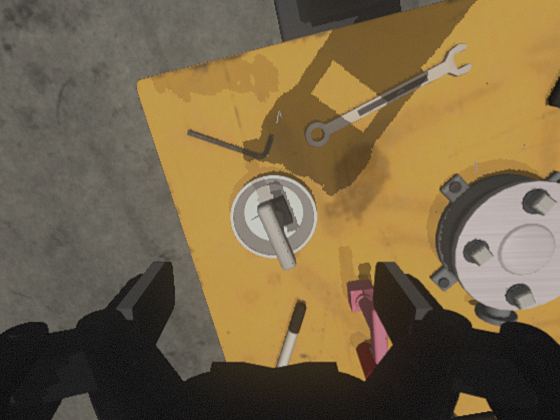

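```bash
python3 - <<'E'
import pickle
from h import *
ci,im=pickle.load(open('w1.pkl','rb'));c2,i2=pickle.load(open('w2.pkl','rb'))
def cr(i,u,v,h=22): return cv2.resize(i[v-h:v+h,u-h:u+h],(264,264),interpolation=2)
a=np.hstack([cr(im,297,296),cr(im,347,250),cr(im,295,205)]);b=np.hstack([cr(im,246,254),cr(i2,277,233,44),cr(im,297,250,88)])
cv2.imwrite('pics/crop2.png',np.vstack([a,b])[:,:,::-1])
E
```

```text
(no output)
```

View pics/crop2.png

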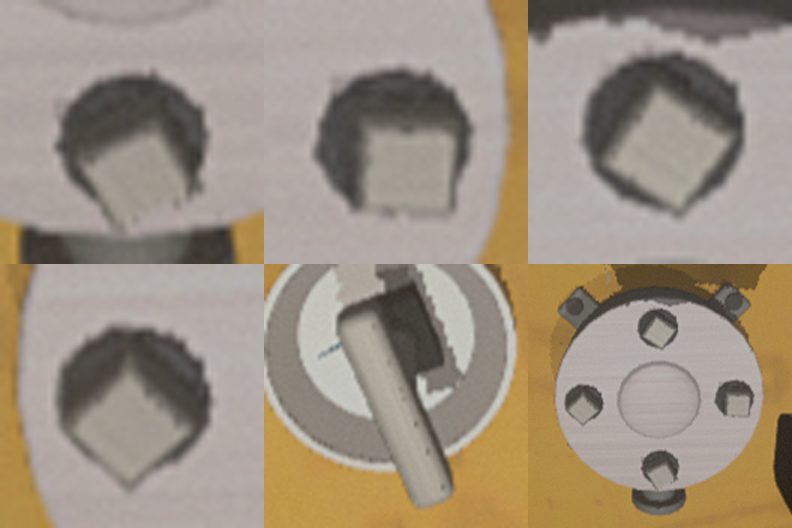

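```bash
cat > bolts.py <<'E'
import pickle
from h import *
def heads(ci,im,cens,h=16,show=True):
    f=im.astype(int); out=[]
    for n,(u,v) in cens.items():
        c=f[v-h:v+h,u-h:u+h]
        m=((c.mean(2)>115)&(c[:,:,0]-c[:,:,2]>8)&(c[:,:,0]-c[:,:,2]<45)).astype(np.uint8)
        m=cv2.morphologyEx(m,cv2.MORPH_OPEN,np.ones((3,3)))
        k,l,st,ce=cv2.connectedComponentsWithStats(m)
        j=1+np.argmin(np.hypot(*(ce[1:]-h).T)-st[1:,4]*.05)
        cs=cv2.findContours((l==j).astype(np.uint8),0,2)[0][0]
        r=cv2.minAreaRect(cs)
        bx=cv2.boxPoints(r)+[u-h,v-h]
        w=onz(ci,bx,.074)
        e=w[1]-w[0];e2=w[2]-w[1]
        out.append((n,w.mean(0)))
        print(n,'area',st[j,4],'cen',w.mean(0)[:2].round(4),'sides',np.linalg.norm(e).round(4),np.linalg.norm(e2).round(4),'yaw mod90',np.degrees(np.arctan2(e[1],e[0])).round(1)%90,np.degrees(np.arctan2(e2[1],e2[0])).round(1)%90)
    return dict(out)
E
python3 - <<'E'
from bolts import *
ci,im=pickle.load(open('w1.pkl','rb'));c2,i2=pickle.load(open('w2.pkl','rb'))
print(im[300,299],im[280,297],im[298-14,297],i2[237,277],i2[262,288])
o=heads(ci,im,dict(A=(299,300),B=(348,253),C=(295,206),D=(246,257)))
print(np.mean([*o.values()],0))
# cover outline
hsv=cv2.cvtColor(im,cv2.COLOR_RGB2HSV)
m=((hsv[:,:,1]<40)&(hsv[:,:,2]>130)).astype(np.uint8);k,l,st,ce=cv2.connectedComponentsWithStats(m);j=l[270,297]
cs=max(cv2.findContours((l==j).astype(np.uint8),0,1)[0],key=len);w=onz(ci,cv2.convexHull(cs)[:,0],.058)[:,:2]
(cx,cy),rr=cv2.minEnclosingCircle(np.float32(w));print('cover',cx,cy,rr,cv2.fitEllipse(np.float32(w)*1000))
# bar
h2=cv2.cvtColor(i2,cv2.COLOR_RGB2HSV);f=i2.astype(int)
m=((f.mean(2)>100)&(h2[:,:,1]<90)).astype(np.uint8);m[:190]=0
g=cv2.resize(i2[190:275,245:310],None,fx=8,fy=8);cv2.imwrite('pics/bar.png',g[:,:,::-1])
E
```

```text
[158 153 144] [178 169 165] [175 164 162] [180 174 162] [176 168 156]
A area 643 cen [ 0.6108 -0.0052] sides 0.0366 0.0392 yaw mod90 76.6 78.5
B area 561 cen [0.5673 0.0618] sides 0.0352 0.035 yaw mod90 76.6 80.8
C area 225 cen [0.4994 0.016 ] sides 0.0171 0.0171 yaw mod90 44.400000000000006 42.4
D area 660 cen [ 0.5432 -0.0531] sides 0.0352 0.0388 yaw mod90 76.6 76.0
[0.55518512 0.00484735 0.074     ]
cover 0.558388352394104 0.003863750724121928 0.08342261612415314 ((558.0074462890625, 4.017946720123291), (165.06382751464844, 165.7025604248047), 90.75938415527344)
```

```bash
cat > fit.py <<'E'
from h import *
def quads(ci,Q):
    P={}
    for n,(org,s,pts) in Q.items():
        w=onz(ci,(np.array(pts)+.5)/s-.5+np.array(org),.074)[:,:2]
        e=np.roll(w,-1,0)-w
        a=np.degrees(np.angle(np.mean(np.exp(4j*np.arctan2(e[:,1],e[:,0]))))/4)
        P[n]=w.mean(0);print(n,'cen',P[n].round(4),'sides',np.linalg.norm(e,axis=1).round(4),'yaw',a.round(1))
    return P
def circle(P,rad=.06):
    ks='ABCD';W=np.array([P[k] for k in ks]);c=W.mean(0)
    d=(W-c)@[1,1j];th=np.angle(np.sum(d*np.exp(-1j*np.pi/2*np.arange(4))))
    F=c+rad*np.c_[np.cos(th+np.pi/2*np.arange(4)),np.sin(th+np.pi/2*np.arange(4))]
    print('centre',c.round(4),'yaw',np.degrees(th).round(2));print(F.round(4),'res mm',(1000*(W-F)).round(1).tolist())
E
python3 - <<'E'
from fit import *
import pickle
ci,im=pickle.load(open('w1.pkl','rb'));c2,i2=pickle.load(open('w2.pkl','rb'))
P=quads(ci,dict(A=((275,274),6,[(82,168),(160,130),(197,193),(122,232)]),B=((325,228),6,[(98,128),(190,130),(188,213),(96,208)]),
 C=((273,183),6,[(129,87),(75,162),(154,213),(207,138)]),D=((224,232),6,[(128,108),(190,164),(128,223),(72,168)])))
circle(P)
# bar: crop scale 3, origin (233,189), crop offset (264,264); axis of the top face
t=(np.array([(352,308),(437,503)])-264+.5)/3-.5+[233,189]
print('bar ends top',onz(c2,t,.108)[:,:2].round(4),onz(c2,t,.108)[:,:2].mean(0))
a,b=onz(c2,t,.108)[:,:2];print(np.linalg.norm(b-a),np.degrees(np.arctan2(*(b-a)[::-1])))
m=cv2.inRange(cv2.cvtColor(i2,cv2.COLOR_RGB2HSV),(12,110,60),(30,255,255));m=255-m
k,l,st,ce=cv2.connectedComponentsWithStats(m);j=l[215,255];print('dish comp',st[j])
print('dish (rim px box)',onz(c2,[[(231+316)/2,(173+257)/2]],.024))
E
```

```text
A cen [ 0.6173 -0.0073] sides [0.0176 0.0162 0.0174 0.0168] yaw 16.1
B cen [0.5697 0.0625] sides [0.0176 0.0173 0.0179 0.0167] yaw -13.4
C cen [0.4992 0.0162] sides [0.0173 0.0178 0.0173 0.0174] yaw 42.9
D cen [ 0.5462 -0.0543] sides [0.0165 0.0175 0.0157 0.0167] yaw 31.9
centre [0.5581 0.0043] yaw -11.31
[[ 0.617  -0.0075]
 [ 0.5699  0.0631]
 [ 0.4993  0.016 ]
 [ 0.5463 -0.0546]] res mm [[0.4, 0.2], [-0.2, -0.6], [-0.1, 0.2], [-0.1, 0.3]]
bar ends top [[ 0.418  -0.2844]
 [ 0.4939 -0.2722]] [ 0.4559719  -0.27830138]
0.07688377242883913 9.072085009431333
dish comp [ 230  174   88   97 5982]
dish (rim px box) [[ 0.45812397 -0.28198386  0.024     ]]
```

```bash
python3 - <<'E'
from h import *
y=np.radians(189.1);delta([.456,-.2783,.15],y)
p0,r0=pose();print('shift after turning',yawrot(y).inv().apply(np.array([.456,-.2783,.15])-p0).round(4))
E
```

```text
shift [-0.0556  0.0029  0.1   ] turn [ 6.000e-04 -1.000e-04 -3.883e-01]
shift after turning [-0.0526 -0.0183  0.1   ]
```

```bash
python3 -m inch '{"jaw":[1,1,1,1],"xyz":[[0,0,0],[0,0,0],[0,0,0],[0,0,0]],"angular":[[0,0,-0.13],[0,0,-0.13],[0,0,-0.128],[0,0,0]]}'
python3 -m inch '{"jaw":[1,1,1,1,1],"xyz":[[-0.0176,-0.0061,0.033],[-0.0175,-0.0061,0.033],[-0.0175,-0.0061,0.034],[0,0,0],[0,0,0]],"angular":[[0,0,0],[0,0,0],[0,0,0],[0,0,0],[0,0,0]]}'
python3 - <<'E'
from h import *
import pickle
delta([.456,-.2783,.078],np.radians(189.1))
ci=viewer.camera_info('wrist');im=viewer.grab_frame('wrist');pickle.dump((ci,im),open('w3.pkl','wb'))
cv2.imwrite('pics/w3.png',im[:,:,::-1]);print(proj(ci,[[.418,-.2844,.108],[.4939,-.2722,.108],[.456,-.2783,.108]]))
E
```

```text
clock: 3.15
tool_pos: [0.4014, -0.2681, 0.2504]
tcp_rot: [-0.253, 3.131, -0.0]
ft_force: [0.4, 0.4, -0.0]
finger_gap: 1.0
clock: 3.65
tool_pos: [0.4559, -0.2788, 0.1505]
tcp_rot: [0.246, -3.132, -0.001]
ft_force: [0.4, 0.1, 0.5]
finger_gap: 1.003
shift [-0.0002  0.0004  0.0725] turn [ 0.0004 -0.0003 -0.002 ]
[[273.91701294 158.15739876]
 [274.21664983 263.92774962]
 [274.06239719 213.50946414]]
```

View pics/w3.png

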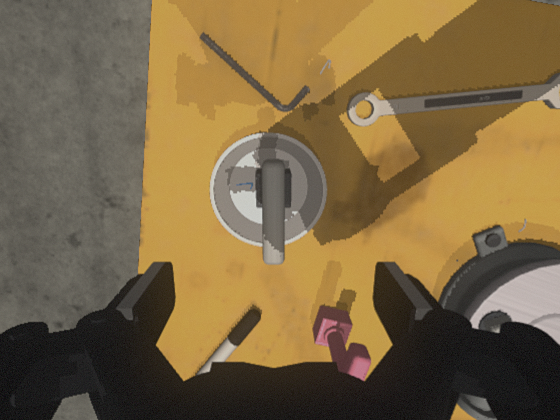

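The bar spans (274,159)–(274,263), right on the prediction: aligned. Descending and gripping.

```bash
python3 -m inch '{"jaw":[1,1,1],"xyz":[[0,0,0.03],[0,0,0.03],[0,0,0.0125]],"angular":[[0,0,0],[0,0,0],[0,0,0]]}'
python3 -m inch '{"jaw":[-1,-1,-1,-1,-1],"xyz":[[0,0,0],[0,0,0],[0,0,0],[0,0,0],[0,0,0]],"angular":[[0,0,0],[0,0,0],[0,0,0],[0,0,0],[0,0,0]]}'
python3 -m inch '{"jaw":[-1,-1,-1,-1,-1],"xyz":[[0,0,0],[0,0,0],[0,0,0],[0,0,0],[0,0,0]],"angular":[[0,0,0],[0,0,0],[0,0,0],[0,0,0],[0,0,0]]}'
python3 - <<'E'
from h import *
s=state();print(s['tool_pos'],s['ft_force'],s['torque'],s['finger_gap'])
E
```

```text
clock: 4.0
tool_pos: [0.4551, -0.2793, 0.0775]
tcp_rot: [-0.245, 3.132, -0.0]
ft_force: [1.0, 0.0, -0.0]
finger_gap: 0.999
clock: 4.5
tool_pos: [0.4559, -0.2799, 0.0783]
tcp_rot: [-0.246, 3.131, -0.002]
ft_force: [-0.8, -0.3, 0.6]
finger_gap: 0.14
clock: 5.0
tool_pos: [0.4557, -0.2797, 0.0775]
tcp_rot: [-0.247, 3.132, 0.0]
ft_force: [0.9, -0.4, -0.1]
finger_gap: -0.003
[ 0.45572146 -0.27973081  0.07750028] [ 0.85649044 -0.44900561 -0.12092673] [ 0.00354946 -0.0022233  -0.04027068] -0.002738861036634187
```

```bash
python3 - <<'E'
from h import *
im=viewer.grab_frame('wrist');t=viewer.grab_frame('scene')
cv2.imwrite('pics/w4.png',np.hstack([cv2.resize(im,(400,300)),cv2.resize(t[220:320,280:413],(400,300))])[:,:,::-1])
E
```

```text
(no output)
```

View pics/w4.png

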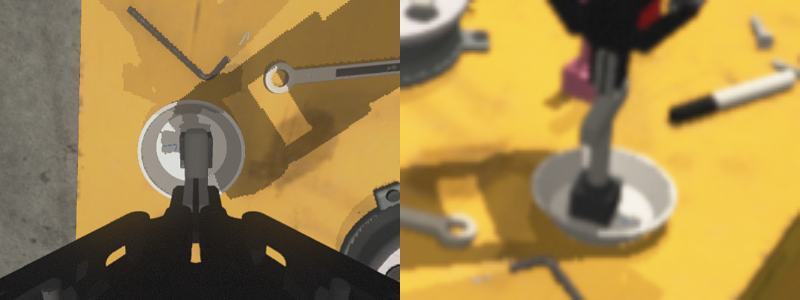

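```bash
python3 -m inch '{"jaw":[-1,-1,-1,-1],"xyz":[[0,0,-0.02],[0,0,-0.03],[0,0,-0.03],[0,0,0]],"angular":[[0,0,0],[0,0,0],[0,0,0],[0,0,0]]}'
python3 - <<'E'
from h import *
s=state();print(s['tool_pos'],s['ft_force'],s['torque'],s['finger_gap'])
im=viewer.grab_frame('wrist');t=viewer.grab_frame('scene')
cv2.imwrite('pics/w5.png',np.hstack([cv2.resize(im,(400,300)),cv2.resize(t[200:320,270:430],(400,300))])[:,:,::-1])
E
```

```text
clock: 5.5
tool_pos: [0.457, -0.2809, 0.1613]
tcp_rot: [-0.246, 3.127, -0.009]
ft_force: [0.1, -0.8, 0.0]
finger_gap: -0.002
[ 0.4570427  -0.28093359  0.16128842] [ 1.45989803e-01 -8.21239072e-01  2.89606200e-05] [-0.06409459 -0.0045942   0.04921399] -0.0024060331178692943
```

View pics/w5.png

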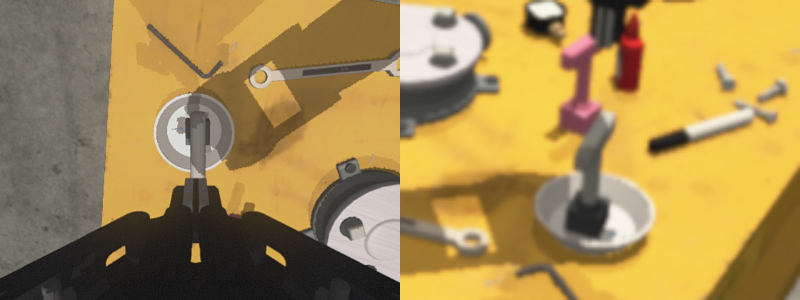

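```bash
python3 - <<'E'
from h import *
for n in('scene','top'):
    ci=viewer.camera_info(n)
    print(n,proj(ci,[[.456,-.28,.0775],[.456,-.28,.097],[.418,-.2844,.108],[.4939,-.2722,.108],[.458,-.282,.024]]).round(1).tolist(), 'tcp now',proj(ci,[pose()[0]]).round(1))
ci=viewer.camera_info('wrist');print('wrist tcp',proj(ci,[pose()[0]]).round(1))
t=viewer.grab_frame('top');s=viewer.grab_frame('scene');w=viewer.grab_frame('wrist')
cv2.imwrite('pics/w6.png',np.hstack([cv2.resize(t[195:265,340:410],(400,400),interpolation=2),cv2.resize(s[190:310,300:420],(400,400),interpolation=2)])[:,:,::-1])
E
```

```text
scene [[346.4, 264.2], [347.1, 257.0], [341.0, 261.8], [352.4, 244.1], [345.6, 283.0]] tcp now [[349.3 233.9]]
top [[384.4, 242.7], [386.3, 242.2], [390.2, 258.8], [383.1, 225.2], [380.4, 243.1]] tcp now [[392.5 240.6]]
wrist tcp [[273.4 235.1]]
```

View pics/w6.png

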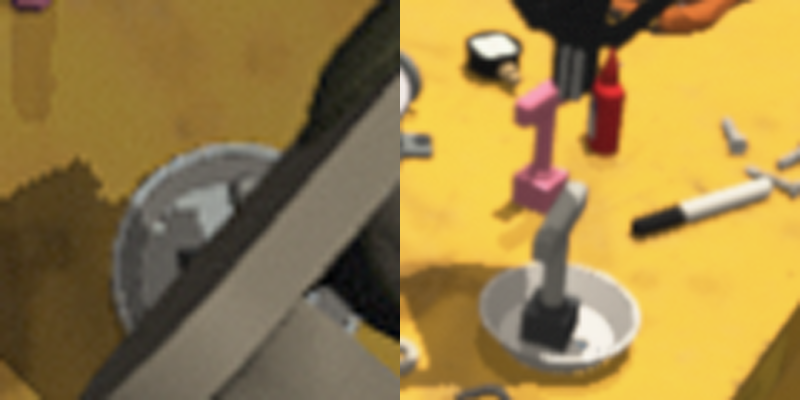

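The shut tips appear in the scene crop at about (352,219), but the reported TCP projects to (349,234). In the wrist view they also sit about 25–40 mm behind the TCP. So the real tips are short of the reported TCP and closed above the bar. I'll touch the bar top gently with shut fingers to measure the offset.

```bash
python3 - <<'E'
from h import *
delta([.456,-.2783,.08],np.radians(189.1))
E
python3 -m inch '{"jaw":[-1,-1,-1,-1],"xyz":[[0,0,0.027],[0,0,0.027],[0,0,0.026],[0,0,0]],"angular":[[0,0,0],[0,0,0],[0,0,0],[0,0,0]]}'
for i in 1; do :; done
python3 -m inch '{"jaw":[-1,-1,-1],"xyz":[[0,0,0.001],[0,0,0.001],[0,0,0.001]],"angular":[[0,0,0],[0,0,0],[0,0,0]]}'
python3 -m inch '{"jaw":[-1,-1,-1],"xyz":[[0,0,0.001],[0,0,0.001],[0,0,0.001]],"angular":[[0,0,0],[0,0,0],[0,0,0]]}'
```

```text
shift [-0.001   0.0008  0.0763] turn [ 0.0019 -0.0014 -0.0017]
clock: 6.15
tool_pos: [0.454, -0.2781, 0.074]
tcp_rot: [0.246, -3.127, -0.009]
ft_force: [-0.4, 0.3, -0.3]
finger_gap: -0.0
clock: 6.45
tool_pos: [0.4561, -0.2801, 0.0755]
tcp_rot: [-0.247, 3.131, -0.002]
ft_force: [-0.7, -0.5, 0.4]
finger_gap: 0.001
clock: 6.75
tool_pos: [0.4558, -0.2798, 0.0717]
tcp_rot: [-0.247, 3.132, -0.001]
ft_force: [-0.2, 0.1, 0.4]
finger_gap: -0.001
```

```bash

python3 -m inch '{"jaw":[-1,-1,-1,-1],"xyz":[[0,0,0.001],[0,0,0.001],[0,0,0.001],[0,0,0]],"angular":[[0,0,0],[0,0,0],[0,0,0],[0,0,0]]}'
python3 -m inch '{"jaw":[-1,-1,-1,-1],"xyz":[[0,0,0.001],[0,0,0.001],[0,0,0.001],[0,0,0]],"angular":[[0,0,0],[0,0,0],[0,0,0],[0,0,0]]}'
```

```text
clock: 7.15
tool_pos: [0.4562, -0.2802, 0.0699]
tcp_rot: [-0.247, 3.13, -0.003]
ft_force: [-2.1, 1.2, 11.4]
finger_gap: 0.0
clock: 7.55
tool_pos: [0.4574, -0.2815, 0.0698]
tcp_rot: [-0.247, 3.127, -0.01]
ft_force: [-4.8, 3.3, 34.6]
finger_gap: -0.002
```

```bash

python3 -m inch '{"jaw":[-1,1,1,1,1],"xyz":[[0,0,-0.02],[0,0,-0.03],[0,0,0],[0,0,0],[0,0,0]],"angular":[[0,0,0],[0,0,0],[0,0,0],[0,0,0],[0,0,0]]}'
python3 -m inch '{"jaw":[1,1,1,1,1],"xyz":[[0,0,0],[0,0,0],[0,0,0],[0,0,0],[0,0,0]],"angular":[[0,0,0],[0,0,0],[0,0,0],[0,0,0],[0,0,0]]}'
python3 - <<'E'
from h import *
import pickle
delta([.456,-.2783,.041],np.radians(189.1))
ci=viewer.camera_info('wrist');im=viewer.grab_frame('wrist');pickle.dump((ci,im),open('w7.pkl','wb'))
f=im.astype(int)
for v in (170,190,210,230):
    print(v,proj(ci,[[.456,-.2783,.108]]).round(),f[v,250:300,:].mean(1).astype(int).tolist())
E
```

```text
clock: 8.05
tool_pos: [0.4553, -0.2794, 0.1146]
tcp_rot: [0.247, -3.131, -0.002]
ft_force: [-0.4, -0.5, 0.1]
finger_gap: 0.682
clock: 8.55
tool_pos: [0.4557, -0.2797, 0.1155]
tcp_rot: [0.247, -3.132, -0.0]
ft_force: [1.0, -0.2, 0.0]
finger_gap: 1.0
shift [-0.0005  0.0013  0.0745] turn [ 0.0001 -0.     -0.0017]
170 [[276. 231.]] [202, 144, 126, 96, 93, 91, 91, 91, 93, 92, 91, 96, 87, 73, 68, 66, 67, 69, 71, 70, 69, 63, 69, 70, 66, 69, 70, 69, 68, 70, 68, 66, 67, 65, 64, 66, 87, 92, 94, 92, 88, 91, 119, 125, 122, 125, 123, 123, 123, 119]
190 [[276. 231.]] [125, 123, 126, 129, 96, 62, 62, 69, 56, 48, 51, 70, 74, 77, 78, 78, 75, 94, 93, 95, 97, 84, 80, 79, 106, 108, 106, 108, 105, 104, 102, 100, 102, 96, 92, 95, 88, 75, 63, 59, 59, 61, 61, 53, 79, 118, 123, 123, 119, 121]
210 [[276. 231.]] [199, 200, 203, 204, 169, 90, 60, 58, 66, 63, 54, 66, 79, 88, 89, 92, 97, 100, 105, 106, 102, 104, 107, 104, 105, 107, 109, 105, 105, 103, 102, 102, 100, 97, 97, 92, 88, 75, 57, 58, 62, 63, 56, 57, 92, 122, 123, 124, 123, 123]
230 [[276. 231.]] [202, 201, 200, 200, 200, 200, 198, 199, 200, 203, 204, 148, 90, 86, 92, 93, 99, 100, 103, 102, 105, 102, 110, 106, 107, 108, 107, 106, 103, 100, 105, 102, 101, 96, 95, 94, 78, 82, 125, 128, 123, 119, 120, 119, 138, 140, 139, 138, 139, 139]
```

```bash

python3 -m inch '{"jaw":[1,1,1,1],"xyz":[[0,0,0.03],[0,0,0.03],[0,0,0.014],[0,0,0]],"angular":[[0,0,0],[0,0,0],[0,0,0],[0,0,0]]}'
python3 -m inch '{"jaw":[-1,-1,-1,-1,-1],"xyz":[[0,0,0],[0,0,0],[0,0,0],[0,0,0],[0,0,0]],"angular":[[0,0,0],[0,0,0],[0,0,0],[0,0,0],[0,0,0]]}'
python3 -m inch '{"jaw":[-1,-1,-1],"xyz":[[0,0,0],[0,0,0],[0,0,0]],"angular":[[0,0,0],[0,0,0],[0,0,0]]}'
python3 - <<'E'
from h import *
s=state();print(s['tool_pos'],s['ft_force'],s['torque'],s['finger_gap'])
E
```

```text
clock: 9.0
tool_pos: [0.4549, -0.279, 0.0398]
tcp_rot: [0.246, -3.129, -0.005]
ft_force: [0.8, 0.3, 0.1]
finger_gap: 1.001
clock: 9.5
tool_pos: [0.4559, -0.2797, 0.0421]
tcp_rot: [-0.247, 3.131, -0.001]
ft_force: [-0.8, 2.4, 5.1]
finger_gap: 0.177
clock: 9.8
tool_pos: [0.4559, -0.2797, 0.0421]
tcp_rot: [-0.247, 3.131, -0.0]
ft_force: [-0.2, 1.5, 6.3]
finger_gap: 0.174
[ 0.45585303 -0.27965092  0.04207049] [-0.22070521  1.49324339  6.28868332] [0.41115317 0.13889606 0.01271835] 0.1739768233328915
```

```bash

python3 -m inch '{"jaw":[-1,-1,-1,-1,-1],"xyz":[[0,0,-0.02],[0,0,-0.04],[0,0,-0.043],[0,0,0],[0,0,0]],"angular":[[0,0,0],[0,0,0],[0,0,0],[0,0,0],[0,0,0]]}'
python3 - <<'E'
from h import *
s=state();print(s['tool_pos'],s['ft_force'],s['torque'],s['finger_gap'])
y=np.radians(211.9);t=[.5463,-.0546,.145]
delta(t,y)
p0,r0=pose();print('after turn',yawrot(y).inv().apply(np.array(t)-p0).round(4))
E
```

```text
clock: 10.3
tool_pos: [0.4555, -0.2795, 0.1442]
tcp_rot: [0.247, -3.132, -0.0]
ft_force: [-0.1, 0.7, -4.6]
finger_gap: 0.177
[ 0.455463   -0.2795067   0.14417919] [-0.08803293  0.67508488 -4.60600803] [-0.00497814  0.02675338 -0.04674277] 0.17667710076870868
shift [-0.1249  0.2079 -0.0008] turn [ 1.000e-04 -1.000e-04 -3.995e-01]
after turn [-0.196   0.1429 -0.0008]
```

```bash

python3 -m inch '{"jaw":[-1,-1,-1],"xyz":[[0,0,0],[0,0,0],[0,0,0]],"angular":[[0,0,-0.133],[0,0,-0.133],[0,0,-0.133]]}'
python3 -m inch '{"jaw":[-1,-1,-1,-1,-1],"xyz":[[-0.0392,0.0286,0],[-0.0392,0.0286,0],[-0.0392,0.0286,0],[-0.0392,0.0286,0],[-0.0392,0.0286,0]],"angular":[[0,0,0],[0,0,0],[0,0,0],[0,0,0],[0,0,0]]}'
python3 -m inch '{"jaw":[-1,-1,-1],"xyz":[[0,0,0],[0,0,0],[0,0,0]],"angular":[[0,0,0],[0,0,0],[0,0,0]]}'
python3 - <<'E'
from h import *
s=state();print(s['tool_pos'],s['ft_force'],s['torque'],s['finger_gap'],s['q'])
delta([.5463,-.0546,.118],np.radians(211.9))
im=viewer.grab_frame('wrist');cv2.imwrite('pics/w8.png',im[:,:,::-1])
E
```

```text
clock: 10.6
tool_pos: [0.4571, -0.2766, 0.1421]
tcp_rot: [0.854, -3.017, -0.003]
ft_force: [-0.2, 0.5, -3.7]
finger_gap: 0.175
clock: 11.1
tool_pos: [0.5498, -0.0505, 0.1412]
tcp_rot: [0.852, -3.016, -0.001]
ft_force: [1.1, -0.8, -4.0]
finger_gap: 0.173
clock: 11.4
tool_pos: [0.5496, -0.0533, 0.1422]
tcp_rot: [0.851, -3.018, 0.001]
ft_force: [-0.1, -0.9, -3.2]
finger_gap: 0.181
[ 0.54960626 -0.05332993  0.14222943] [-0.12315514 -0.88782025 -3.24246277] [-0.03853934  0.00536303 -0.04547685] 0.18094132389888581 [-0.30902164  0.42858324  1.37326907 -0.00400299  1.34416416 -2.42876221]
shift [0.0033 0.0006 0.0242] turn [ 0.0008 -0.0058 -0.0069]
```

View pics/w8.png

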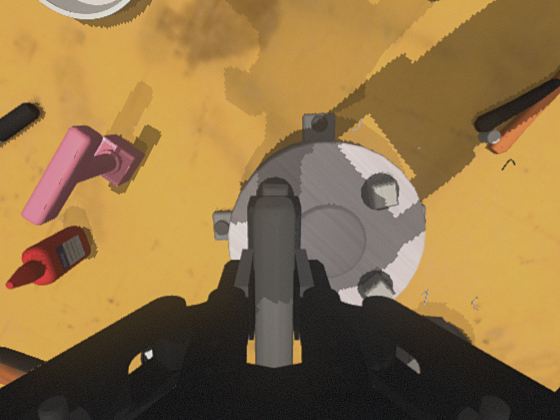

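```bash

python3 -m inch '{"jaw":[-1,-1,-1,-1,-1],"xyz":[[0.0033,0.0006,0.012],[0,0,0.012],[0,0,0],[0,0,0],[0,0,0]],"angular":[[0,0,-0.007],[0,0,0],[0,0,0],[0,0,0],[0,0,0]]}'
python3 - <<'E'
from h import *
s=state();print(s['tool_pos'],s['ft_force'],s['torque'])
delta([.5463,-.0546,.103],np.radians(211.9))
E
```

```text
clock: 11.95
tool_pos: [0.5475, -0.0543, 0.12]
tcp_rot: [0.863, -3.018, 0.004]
ft_force: [0.2, -0.2, -3.6]
finger_gap: 0.176
[ 0.54749768 -0.05428257  0.12001796] [ 0.2063738  -0.20140602 -3.61367287] [-0.02263782 -0.02148379 -0.02439462]
shift [0.0011 0.0004 0.017 ] turn [-0.0016 -0.0033  0.0004]
```

```bash

python3 -m inch '{"jaw":[-1,-1,-1,-1],"xyz":[[0.001,0.0004,0.004],[0,0,0.003],[0,0,0.002],[0,0,0]],"angular":[[0,0,0],[0,0,0],[0,0,0],[0,0,0]]}'
python3 -m inch '{"jaw":[-1,-1,-1,-1],"xyz":[[0,0,0.002],[0,0,0.002],[0,0,0.002],[0,0,0]],"angular":[[0,0,0],[0,0,0],[0,0,0],[0,0,0]]}'
python3 - <<'E'
from h import *
s=state();print(s['tool_pos'],s['ft_force'],s['torque'])
delta([.5463,-.0546,.103],np.radians(211.9))
E
```

```text
clock: 12.35
tool_pos: [0.5458, -0.0543, 0.1105]
tcp_rot: [0.864, -3.016, 0.003]
ft_force: [-1.2, -0.7, -2.9]
finger_gap: 0.175
clock: 12.75
tool_pos: [0.5457, -0.0543, 0.1041]
tcp_rot: [0.863, -3.016, 0.002]
ft_force: [-2.6, -2.4, -5.2]
finger_gap: 0.176
[ 0.54566737 -0.05427653  0.10408934] [-2.61065479 -2.40570761 -5.21606865] [-0.54705874  0.64865338 -0.00798587]
shift [-0.0004 -0.0006  0.0011] turn [-0.0002 -0.0049  0.0008]
```

```bash
cat > q.py <<'E'
from h import *
s=state();p,r=pose();print('t',round(s['clock'],2),'yaw',np.degrees(yaw(r)).round(2)%360,yaw(r).round(4)%6.2832,'p',p.round(4),'F',s['ft_force'].round(1),'M',s['torque'].round(3),'gap',round(s['finger_gap'],3))
E
python3 q.py
python3 -m inch '{"jaw":[-1,-1,-1,-1],"xyz":[[0,0,0],[0,0,0],[0,0,0],[0,0,0]],"angular":[[0,0,0.1],[0,0,0.1],[0,0,0.1],[0,0,0]]}' >/dev/null; python3 q.py
python3 -m inch '{"jaw":[-1,-1],"xyz":[[0,0,0],[0,0,0]],"angular":[[0,0,0.04],[0,0,0]]}' >/dev/null; python3 q.py
python3 -m inch '{"jaw":[-1,-1],"xyz":[[0,0,0],[0,0,0]],"angular":[[0,0,0.04],[0,0,0]]}' >/dev/null; python3 q.py
```

```text
t 12.75 yaw 211.95 3.6992 p [ 0.5457 -0.0543  0.1041] F [-2.6 -2.4 -5.2] M [-0.547  0.649 -0.008] gap 0.176
t 13.15 yaw 194.72 3.3985 p [ 0.5459 -0.0542  0.1043] F [-2.5 -0.9 -3.5] M [-0.349  0.672  0.024] gap 0.173
t 13.35 yaw 192.59 3.3613999999999997 p [ 0.5458 -0.0542  0.1044] F [-3.3 -1.7 -4.5] M [-0.555  0.71  -0.012] gap 0.178
t 13.55 yaw 190.3 3.3213 p [ 0.5458 -0.0543  0.1045] F [-3.6 -2.9 -3.5] M [-0.652  0.92   0.05 ] gap 0.174
```

```bash

python3 -m inch '{"jaw":[-1,-1],"xyz":[[0,0,0],[0,0,0]],"angular":[[0,0,0.03],[0,0,0]]}' >/dev/null; python3 q.py
python3 -m inch '{"jaw":[-1,-1],"xyz":[[0,0,0],[0,0,0]],"angular":[[0,0,0.03],[0,0,0]]}' >/dev/null; python3 q.py
python3 -m inch '{"jaw":[-1,-1],"xyz":[[0,0,0],[0,0,0]],"angular":[[0,0,0.03],[0,0,0]]}' >/dev/null; python3 q.py
```

```text
t 13.75 yaw 188.59 3.2915 p [ 0.5457 -0.0543  0.1045] F [-4.4 -3.2 -4. ] M [-0.746  1.019 -0.   ] gap 0.177
t 13.95 yaw 186.87 3.2615 p [ 0.5456 -0.0544  0.1045] F [-4.5 -2.7 -3.2] M [-0.819  1.129  0.094] gap 0.174
t 14.15 yaw 185.15 3.2315 p [ 0.5455 -0.0545  0.1045] F [-4.9 -3.3 -3.1] M [-0.915  1.23   0.095] gap 0.178
```

```bash

python3 -m inch '{"jaw":[-1,-1],"xyz":[[0,0,0],[0,0,0]],"angular":[[0,0,0.03],[0,0,0]]}' >/dev/null; python3 q.py
python3 -m inch '{"jaw":[-1,-1],"xyz":[[0,0,0],[0,0,0]],"angular":[[0,0,0.03],[0,0,0]]}' >/dev/null; python3 q.py
python3 -m inch '{"jaw":[-1,-1],"xyz":[[0,0,0],[0,0,0]],"angular":[[0,0,0.03],[0,0,0]]}' >/dev/null; python3 q.py
```

```text
t 14.35 yaw 183.44 3.2016 p [ 0.5454 -0.0546  0.1044] F [-5.4 -4.  -3. ] M [-1.062  1.303  0.091] gap 0.174
t 14.55 yaw 181.73 3.1717999999999997 p [ 0.5454 -0.0546  0.1045] F [-5.1 -4.9 -4.1] M [-0.996  1.312  0.198] gap 0.175
t 14.75 yaw 180.03 3.1421 p [ 0.5453 -0.0546  0.1044] F [-5.5 -3.8 -3.5] M [-0.991  1.354  0.314] gap 0.176
```

```bash

python3 -m inch '{"jaw":[-1,-1],"xyz":[[0,0,0],[0,0,0]],"angular":[[0,0,0.03],[0,0,0]]}' >/dev/null; python3 q.py
python3 -m inch '{"jaw":[-1],"xyz":[[0,0,0]],"angular":[[0,0,0]]}' >/dev/null; python3 q.py
python3 -m inch '{"jaw":[-1,-1],"xyz":[[0,0,0],[0,0,0]],"angular":[[0,0,0.03],[0,0,0]]}' >/dev/null; python3 q.py
python3 -m inch '{"jaw":[-1],"xyz":[[0,0,0]],"angular":[[0,0,0]]}' >/dev/null; python3 q.py
```

```text
t 14.95 yaw 178.31 3.1121 p [ 0.5453 -0.0546  0.1044] F [-6.2 -4.1 -3.6] M [-1.01   1.358  0.359] gap 0.172
t 15.05 yaw 178.35 3.1128 p [ 0.5453 -0.0546  0.1044] F [-5.6 -4.  -3.4] M [-1.053  1.338  0.299] gap 0.179
t 15.25 yaw 176.6 3.0822 p [ 0.5453 -0.0545  0.1044] F [-6.  -4.6 -2.4] M [-0.959  1.364  0.334] gap 0.172
t 15.35 yaw 176.64 3.083 p [ 0.5453 -0.0545  0.1045] F [-5.5 -4.9 -3.8] M [-1.012  1.37   0.307] gap 0.175
```

```bash

python3 -m inch '{"jaw":[-1,-1,-1],"xyz":[[0,0,0],[0,0,0],[0,0,0]],"angular":[[0,0,-0.11],[0,0,-0.11],[0,0,0]]}' >/dev/null; python3 q.py
python3 -m inch '{"jaw":[-1,-1,-1,-1,-1],"xyz":[[0,0,-0.005],[0,0,-0.01],[0,0,-0.015],[0,0,0],[0,0,0]],"angular":[[0,0,0],[0,0,0],[0,0,0],[0,0,0],[0,0,0]]}' >/dev/null; python3 q.py
python3 - <<'E'
from h import *
y=np.radians(166.6);t=np.array([.5694,.0626,.135])
delta(t,y);print('after turn',yawrot(y).inv().apply(t-pose()[0]).round(4))
E
```

```text
t 15.65 yaw 189.22 3.3026 p [ 0.5458 -0.0538  0.1045] F [-3.6 -1.3 -4.8] M [-0.177  0.923  0.036] gap 0.18
t 16.15 yaw 189.01 3.2988 p [ 0.5467 -0.0541  0.1352] F [-0.4 -0.4 -3.2] M [-0.049  0.025  0.063] gap 0.18
shift [-0.0407  0.1117 -0.0002] turn [-0.0032 -0.0005  0.3911]
after turn [0.005  0.1188 0.0002]
```

```bash

python3 -m inch '{"jaw":[-1,-1,-1],"xyz":[[0,0,0],[0,0,0],[0,0,0]],"angular":[[0,0,0.13],[0,0,0.13],[0,0,0.131]]}' >/dev/null
python3 -m inch '{"jaw":[-1,-1,-1,-1,-1],"xyz":[[0.0017,0.0396,0],[0.0017,0.0396,0],[0.0016,0.0396,0],[0,0,0],[0,0,0]],"angular":[[0,0,0],[0,0,0],[0,0,0],[0,0,0],[0,0,0]]}' >/dev/null; python3 q.py
python3 - <<'E'
from h import *
delta([.5694,.0626,.118],np.radians(166.6))
E
```

```text
t 16.95 yaw 166.71 2.9097 p [0.5686 0.0633 0.1336] F [ 0.4 -0.4 -4. ] M [-0.046  0.062 -0.03 ] gap 0.174
shift [-0.0009 -0.0004  0.0156] turn [-0.0036 -0.0027  0.002 ]
```

```bash

python3 -m inch '{"jaw":[-1,-1,-1,-1,-1],"xyz":[[-0.0008,-0.0004,0.010],[0,0,0.006],[0,0,0.004],[0,0,0.003],[0,0,0]],"angular":[[0,0,0],[0,0,0],[0,0,0],[0,0,0],[0,0,0]]}' >/dev/null; python3 q.py
python3 -m inch '{"jaw":[-1,-1,-1,-1],"xyz":[[0,0,0.002],[0,0,0.002],[0,0,0.002],[0,0,0]],"angular":[[0,0,0],[0,0,0],[0,0,0],[0,0,0]]}' >/dev/null; python3 q.py
```

```text
t 17.45 yaw 166.6 2.9077 p [0.5692 0.0617 0.1108] F [ 0.8 -0.2 -3.8] M [ 0.006 -0.011  0.006] gap 0.177
t 17.85 yaw 166.63 2.9083 p [0.5693 0.062  0.1049] F [-0.9  0.3 -3.3] M [0.064 0.099 0.011] gap 0.179
```

```bash

python3 -m inch '{"jaw":[-1,-1,-1,-1],"xyz":[[0,0,0.001],[0,0,0],[0,0,0],[0,0,0]],"angular":[[0,0,0.1],[0,0,0.1],[0,0,0.1],[0,0,0]]}' >/dev/null; python3 q.py
python3 -m inch '{"jaw":[-1,-1],"xyz":[[0,0,0],[0,0,0]],"angular":[[0,0,0.04],[0,0,0]]}' >/dev/null; python3 q.py
python3 -m inch '{"jaw":[-1,-1],"xyz":[[0,0,0],[0,0,0]],"angular":[[0,0,0.04],[0,0,0]]}' >/dev/null; python3 q.py
python3 -m inch '{"jaw":[-1,-1],"xyz":[[0,0,0],[0,0,0]],"angular":[[0,0,0.03],[0,0,0]]}' >/dev/null; python3 q.py
```

```text
t 18.25 yaw 149.4 2.6076 p [0.5689 0.0622 0.104 ] F [-2.1  1.8 -2.9] M [0.237 0.567 0.051] gap 0.174
t 18.45 yaw 147.27 2.5704 p [0.5689 0.0622 0.104 ] F [-2.4  0.8 -4.2] M [0.345 0.668 0.07 ] gap 0.176
t 18.65 yaw 144.98 2.5303 p [0.569  0.0622 0.104 ] F [-1.7  1.7 -3.8] M [0.443 0.674 0.001] gap 0.171
t 18.85 yaw 143.26 2.5004 p [0.5691 0.0622 0.1041] F [-3.2  2.7 -4.3] M [0.475 0.671 0.022] gap 0.175
```

```bash

python3 -m inch '{"jaw":[-1,-1],"xyz":[[0,0,0],[0,0,0]],"angular":[[0,0,0.03],[0,0,0]]}' >/dev/null; python3 q.py
python3 -m inch '{"jaw":[-1,-1],"xyz":[[0,0,0],[0,0,0]],"angular":[[0,0,0.03],[0,0,0]]}' >/dev/null; python3 q.py
python3 -m inch '{"jaw":[-1,-1],"xyz":[[0,0,0],[0,0,0]],"angular":[[0,0,0.03],[0,0,0]]}' >/dev/null; python3 q.py
```

```text
t 19.05 yaw 141.53 2.4702 p [0.5692 0.0622 0.1041] F [-2.3  2.9 -5.7] M [0.528 0.588 0.033] gap 0.177
t 19.25 yaw 139.8 2.4399 p [0.5693 0.0621 0.1041] F [-2.7  2.8 -5.8] M [0.625 0.624 0.034] gap 0.175
t 19.45 yaw 138.07 2.4099 p [0.5693 0.0621 0.1041] F [-2.7  3.  -5.4] M [ 0.679  0.634 -0.032] gap 0.173
```

```bash

python3 -m inch '{"jaw":[-1,-1],"xyz":[[0,0,0],[0,0,0]],"angular":[[0,0,0.03],[0,0,0]]}' >/dev/null; python3 q.py
python3 -m inch '{"jaw":[-1,-1],"xyz":[[0,0,0],[0,0,0]],"angular":[[0,0,0.03],[0,0,0]]}' >/dev/null; python3 q.py
python3 -m inch '{"jaw":[-1,-1],"xyz":[[0,0,0],[0,0,0]],"angular":[[0,0,0.03],[0,0,0]]}' >/dev/null; python3 q.py
```

```text
t 19.65 yaw 136.35 2.3798 p [0.5693 0.0621 0.1041] F [-2.2  2.3 -5.5] M [0.693 0.678 0.003] gap 0.172
t 19.85 yaw 134.63 2.3498 p [0.5691 0.0621 0.1041] F [-4.3  3.7 -5.3] M [0.663 0.889 0.067] gap 0.177
t 20.05 yaw 132.91 2.3198 p [0.569  0.0622 0.1042] F [-3.8  3.4 -4.6] M [0.75  0.99  0.017] gap 0.174
```

```bash

python3 -m inch '{"jaw":[-1,-1],"xyz":[[0,0,0],[0,0,0]],"angular":[[0,0,0.03],[0,0,0]]}' >/dev/null; python3 q.py
python3 -m inch '{"jaw":[-1,-1],"xyz":[[0,0,0],[0,0,0]],"angular":[[0,0,0.03],[0,0,0]]}' >/dev/null; python3 q.py
python3 -m inch '{"jaw":[-1,-1],"xyz":[[0,0,0],[0,0,0]],"angular":[[0,0,0.03],[0,0,0]]}' >/dev/null; python3 q.py
```

```text
t 20.25 yaw 131.2 2.2898 p [0.5691 0.0623 0.1042] F [-4.4  4.  -4.1] M [0.956 1.005 0.106] gap 0.18
t 20.45 yaw 129.47 2.2598 p [0.5692 0.0623 0.1042] F [-3.7  4.7 -5.2] M [1.009 0.871 0.091] gap 0.179
t 20.65 yaw 127.77 2.23 p [0.5692 0.0624 0.1042] F [-3.5  4.4 -4.5] M [1.101 0.863 0.149] gap 0.18
```

```bash

python3 -m inch '{"jaw":[-1,-1],"xyz":[[0,0,0],[0,0,0]],"angular":[[0,0,0.03],[0,0,0]]}' >/dev/null; python3 q.py
python3 -m inch '{"jaw":[-1,-1],"xyz":[[0,0,0],[0,0,0]],"angular":[[0,0,0.03],[0,0,0]]}' >/dev/null; python3 q.py
python3 -m inch '{"jaw":[-1,-1],"xyz":[[0,0,0],[0,0,0]],"angular":[[0,0,0.03],[0,0,0]]}' >/dev/null; python3 q.py
```

```text
t 20.85 yaw 126.07 2.2003 p [0.5692 0.0624 0.1043] F [-3.6  3.7 -4.1] M [1.041 0.907 0.243] gap 0.178
t 21.05 yaw 124.35 2.1704 p [0.5692 0.0624 0.1043] F [-4.   4.3 -4. ] M [1.007 0.788 0.339] gap 0.176
t 21.25 yaw 122.63 2.1404 p [0.5693 0.0624 0.1043] F [-4.6  4.4 -4.3] M [1.069 0.847 0.381] gap 0.176
```

```bash

python3 -m inch '{"jaw":[-1],"xyz":[[0,0,0]],"angular":[[0,0,0]]}' >/dev/null; python3 q.py
python3 -m inch '{"jaw":[-1,-1],"xyz":[[0,0,0],[0,0,0]],"angular":[[0,0,0.02],[0,0,0]]}' >/dev/null; python3 q.py
python3 -m inch '{"jaw":[-1],"xyz":[[0,0,0]],"angular":[[0,0,0]]}' >/dev/null; python3 q.py
python3 -m inch '{"jaw":[-1],"xyz":[[0,0,0]],"angular":[[0,0,0]]}' >/dev/null; python3 q.py
```

```text
t 21.35 yaw 122.68 2.1412 p [0.5693 0.0625 0.1043] F [-3.4  4.6 -4.4] M [1.1   0.843 0.308] gap 0.18
t 21.55 yaw 121.51 2.1207 p [0.5693 0.0624 0.1043] F [-3.6  3.8 -3.5] M [1.094 0.888 0.367] gap 0.175
t 21.65 yaw 121.54 2.1212 p [0.5693 0.0625 0.1043] F [-3.6  4.3 -3.4] M [1.07  0.876 0.36 ] gap 0.173
t 21.75 yaw 121.54 2.1213 p [0.5692 0.0624 0.1043] F [-3.4  3.5 -3.6] M [1.062 0.837 0.336] gap 0.177
```

```bash

python3 -m inch '{"jaw":[-1,-1,-1],"xyz":[[0,0,0],[0,0,0],[0,0,0]],"angular":[[0,0,0.05],[0,0,0.05],[0,0,0]]}' >/dev/null; python3 q.py
python3 -m inch '{"jaw":[-1],"xyz":[[0,0,0]],"angular":[[0,0,0]]}' >/dev/null; python3 q.py
python3 -m inch '{"jaw":[-1,-1],"xyz":[[0,0,0],[0,0,0]],"angular":[[0,0,0.05],[0,0,0]]}' >/dev/null; python3 q.py
python3 -m inch '{"jaw":[-1],"xyz":[[0,0,0]],"angular":[[0,0,0]]}' >/dev/null; python3 q.py
```

```text
t 22.05 yaw 115.74 2.02 p [0.5693 0.0625 0.1043] F [-3.   4.7 -4.7] M [1.083 0.831 0.39 ] gap 0.174
t 22.15 yaw 115.81 2.0213 p [0.5693 0.0624 0.1043] F [-3.4  3.9 -3.7] M [1.09  0.807 0.365] gap 0.177
t 22.35 yaw 112.88 1.9702 p [0.5693 0.0625 0.1043] F [-3.7  5.1 -5.7] M [1.09  0.837 0.498] gap 0.176
t 22.45 yaw 112.95 1.9714 p [0.5693 0.0625 0.1043] F [-2.9  4.6 -3.9] M [1.054 0.84  0.444] gap 0.175
```

```bash

python3 -m inch '{"jaw":[-1,-1],"xyz":[[0,0,0],[0,0,0]],"angular":[[0,0,0.03],[0,0,0]]}' >/dev/null; python3 q.py
python3 -m inch '{"jaw":[-1,-1],"xyz":[[0,0,0],[0,0,0]],"angular":[[0,0,0.03],[0,0,0]]}' >/dev/null; python3 q.py
python3 -m inch '{"jaw":[-1],"xyz":[[0,0,0]],"angular":[[0,0,0]]}' >/dev/null; python3 q.py
python3 -m inch '{"jaw":[-1],"xyz":[[0,0,0]],"angular":[[0,0,0]]}' >/dev/null; python3 q.py
```

```text
t 22.65 yaw 111.19 1.9407 p [0.5693 0.0625 0.1043] F [-3.5  4.5 -4.3] M [1.086 0.8   0.429] gap 0.174
t 22.85 yaw 109.48 1.9108 p [0.5694 0.0625 0.1043] F [-3.4  3.6 -4.5] M [1.105 0.733 0.531] gap 0.176
t 22.95 yaw 109.52 1.9115 p [0.5693 0.0625 0.1043] F [-2.9  4.  -4.7] M [1.067 0.789 0.534] gap 0.176
t 23.05 yaw 109.52 1.9115 p [0.5694 0.0625 0.1043] F [-2.5  4.2 -5.1] M [1.086 0.814 0.533] gap 0.177
```

```bash

python3 -m inch '{"jaw":[-1,-1,-1,-1],"xyz":[[0,0,0],[0,0,0],[0,0,0],[0,0,0]],"angular":[[0,0,-0.1],[0,0,-0.1],[0,0,-0.1],[0,0,0]]}' >/dev/null; python3 q.py
python3 -m inch '{"jaw":[-1,-1,-1,-1,-1],"xyz":[[0,0,-0.005],[0,0,-0.01],[0,0,-0.015],[0,0,0],[0,0,0]],"angular":[[0,0,0],[0,0,0],[0,0,0],[0,0,0],[0,0,0]]}' >/dev/null; python3 q.py
python3 - <<'E'
from h import *
y=np.radians(100.4);t=np.array([.5455,-.0548,.135])
delta(t,y);print('after turn',yawrot(y).inv().apply(t-pose()[0]).round(4))
E
```

```text
t 23.45 yaw 126.67 2.2108 p [0.5702 0.0621 0.1047] F [-0.8  2.5 -3.6] M [ 0.828  0.23  -0.004] gap 0.179
t 23.95 yaw 126.48 2.2075 p [0.5698 0.0617 0.1347] F [-0.5  0.1 -4.2] M [ 0.022 -0.006 -0.009] gap 0.174
shift [-0.0792 -0.0888  0.0001] turn [-0.0024  0.0028  0.4552]
after turn [-0.1102 -0.045  -0.0003]
```

```bash

python3 -m inch '{"jaw":[-1,-1,-1,-1],"xyz":[[0,0,0],[0,0,0],[0,0,0],[0,0,0]],"angular":[[0,0,0.114],[0,0,0.114],[0,0,0.114],[0,0,0.113]]}' >/dev/null
python3 -m inch '{"jaw":[-1,-1,-1,-1,-1],"xyz":[[-0.0367,-0.015,0],[-0.0367,-0.015,0],[-0.0367,-0.015,0],[0,0,0],[0,0,0]],"angular":[[0,0,0],[0,0,0],[0,0,0],[0,0,0],[0,0,0]]}' >/dev/null; python3 q.py
python3 - <<'E'
from h import *
delta([.5455,-.0548,.118],np.radians(100.4))
E
```

```text
t 24.85 yaw 100.33 1.7511 p [ 0.5449 -0.0552  0.1342] F [ 0.4  0.  -3.4] M [ 0.026 -0.014 -0.004] gap 0.175
shift [0.0003 0.0007 0.0162] turn [-0.0038  0.002  -0.0012]
```

```bash

python3 -m inch '{"jaw":[-1,-1,-1,-1,-1],"xyz":[[0.0003,0.0007,0.010],[0,0,0.007],[0,0,0.004],[0,0,0.003],[0,0,0]],"angular":[[0,0,0],[0,0,0],[0,0,0],[0,0,0],[0,0,0]]}' >/dev/null; python3 q.py
python3 -m inch '{"jaw":[-1,-1,-1,-1],"xyz":[[0,0,0.002],[0,0,0.002],[0,0,0.002],[0,0,0]],"angular":[[0,0,0],[0,0,0],[0,0,0],[0,0,0]]}' >/dev/null; python3 q.py
```

```text
t 25.35 yaw 100.48 1.7538 p [ 0.5456 -0.0537  0.1101] F [ 0.5 -0.4 -3.7] M [0.045 0.041 0.025] gap 0.181
t 25.75 yaw 100.45 1.7532 p [ 0.5456 -0.0541  0.1044] F [-0.4 -0.1 -3.4] M [ 0.011 -0.01  -0.014] gap 0.178
```

```bash

python3 -m inch '{"jaw":[-1,-1,-1,-1],"xyz":[[0,0,0],[0,0,0],[0,0,0],[0,0,0]],"angular":[[0,0,0.09],[0,0,0.08],[0,0,0.07],[0,0,0]]}' >/dev/null; python3 q.py
python3 -m inch '{"jaw":[-1,-1],"xyz":[[0,0,0],[0,0,0]],"angular":[[0,0,0.05],[0,0,0]]}' >/dev/null; python3 q.py
python3 -m inch '{"jaw":[-1],"xyz":[[0,0,0]],"angular":[[0,0,0]]}' >/dev/null; python3 q.py
python3 -m inch '{"jaw":[-1,-1],"xyz":[[0,0,0],[0,0,0]],"angular":[[0,0,0.05],[0,0,0]]}' >/dev/null; python3 q.py
python3 -m inch '{"jaw":[-1],"xyz":[[0,0,0]],"angular":[[0,0,0]]}' >/dev/null; python3 q.py
```

```text
t 26.15 yaw 86.69 1.5131 p [ 0.5456 -0.0543  0.1047] F [-0.6 -1.1 -3.4] M [-0.235  0.255  0.319] gap 0.176
t 26.35 yaw 83.93 1.4649 p [ 0.5456 -0.0542  0.1047] F [-0.8 -1.1 -3.6] M [-0.293  0.213  0.344] gap 0.176
t 26.45 yaw 83.98 1.4657 p [ 0.5456 -0.0542  0.1046] F [-0.6 -1.5 -3.9] M [-0.325  0.26   0.34 ] gap 0.174
t 26.65 yaw 81.05 1.4145 p [ 0.5457 -0.0542  0.1047] F [-1.5 -1.4 -2.9] M [-0.408  0.267  0.379] gap 0.179
t 26.75 yaw 81.1 1.4154 p [ 0.5457 -0.0542  0.1046] F [-1.7 -1.5 -3.6] M [-0.367  0.304  0.397] gap 0.174
```

```bash

python3 -m inch '{"jaw":[-1,-1,-1],"xyz":[[0,0,0],[0,0,0],[0,0,0]],"angular":[[0,0,0.05],[0,0,0.05],[0,0,0]]}' >/dev/null; python3 q.py
python3 -m inch '{"jaw":[-1],"xyz":[[0,0,0]],"angular":[[0,0,0]]}' >/dev/null; python3 q.py
python3 -m inch '{"jaw":[-1,-1],"xyz":[[0,0,0],[0,0,0]],"angular":[[0,0,0.03],[0,0,0]]}' >/dev/null; python3 q.py
python3 -m inch '{"jaw":[-1],"xyz":[[0,0,0]],"angular":[[0,0,0]]}' >/dev/null; python3 q.py
python3 -m inch '{"jaw":[-1],"xyz":[[0,0,0]],"angular":[[0,0,0]]}' >/dev/null; python3 q.py
```

```text
t 27.05 yaw 75.31 1.3144 p [ 0.5457 -0.0542  0.1046] F [-1.  -2.  -3.3] M [-0.395  0.275  0.482] gap 0.177
t 27.15 yaw 75.37 1.3155 p [ 0.5458 -0.0541  0.1046] F [-0.6 -1.7 -3. ] M [-0.412  0.205  0.491] gap 0.177
t 27.35 yaw 73.6 1.2845 p [ 0.5458 -0.0541  0.1046] F [-1.  -2.3 -2.9] M [-0.475  0.247  0.499] gap 0.175
t 27.45 yaw 73.62 1.2849 p [ 0.5458 -0.0541  0.1046] F [-1.9 -1.3 -3.1] M [-0.414  0.249  0.516] gap 0.174
t 27.55 yaw 73.58 1.2843 p [ 0.5458 -0.0541  0.1047] F [-1.1 -2.5 -2.5] M [-0.511  0.23   0.594] gap 0.179
```

```bash

python3 -m inch '{"jaw":[-1,-1,-1,-1],"xyz":[[0,0,0],[0,0,0],[0,0,0],[0,0,0]],"angular":[[0,0,-0.1],[0,0,-0.1],[0,0,-0.1],[0,0,0]]}' >/dev/null; python3 q.py
python3 -m inch '{"jaw":[-1,-1,-1,-1,-1],"xyz":[[0,0,-0.005],[0,0,-0.01],[0,0,-0.015],[0,0,0],[0,0,0]],"angular":[[0,0,0],[0,0,0],[0,0,0],[0,0,0],[0,0,0]]}' >/dev/null; python3 q.py
python3 - <<'E'
from h import *
y=np.radians(106.1);t=np.array([.6164,-.0078,.135])
delta(t,y);print('after turn',yawrot(y).inv().apply(t-pose()[0]).round(4))
E
```

```text
t 27.95 yaw 90.75 1.5838 p [ 0.5459 -0.0537  0.1046] F [-0.6  0.2 -3.1] M [ 0.007  0.013 -0.029] gap 0.176
t 28.45 yaw 90.67 1.5825 p [ 0.5459 -0.0539  0.1349] F [-0.1  0.1 -3.8] M [ 0.063  0.018 -0.036] gap 0.18
shift [ 0.0453  0.071  -0.0004] turn [-0.0023  0.0027 -0.2693]
after turn [ 0.0248  0.0805 -0.0001]
```

```bash

python3 -m inch '{"jaw":[-1,-1],"xyz":[[0,0,0],[0,0,0]],"angular":[[0,0,-0.135],[0,0,-0.134]]}' >/dev/null
python3 -m inch '{"jaw":[-1,-1,-1,-1],"xyz":[[0.0124,0.0402,0],[0.0124,0.0403,0],[0,0,0],[0,0,0]],"angular":[[0,0,0],[0,0,0],[0,0,0],[0,0,0]]}' >/dev/null; python3 q.py
python3 - <<'E'
from h import *
delta([.6164,-.0078,.111],np.radians(106.1))
E
```

```text
t 29.05 yaw 106.17 1.853 p [ 0.616  -0.0072  0.133 ] F [-0.4 -0.2 -3.3] M [-0.012 -0.018  0.039] gap 0.174
shift [-0.0006  0.0003  0.022 ] turn [-0.0054  0.0011  0.0012]
```

```bash

python3 -m inch '{"jaw":[-1,-1,-1,-1,-1],"xyz":[[-0.0006,0.0003,0.010],[0,0,0.007],[0,0,0.004],[0,0,0.003],[0,0,0]],"angular":[[0,0,0],[0,0,0],[0,0,0],[0,0,0],[0,0,0]]}' >/dev/null; python3 q.py
python3 -m inch '{"jaw":[-1,-1,-1,-1],"xyz":[[0,0,0.002],[0,0,0.002],[0,0,0.001],[0,0,0]],"angular":[[0,0,0],[0,0,0],[0,0,0],[0,0,0]]}' >/dev/null; python3 q.py
```

```text
t 29.55 yaw 106.1 1.8519 p [ 0.6163 -0.0085  0.1099] F [ 0.8  0.2 -3.3] M [-0.007 -0.004 -0.033] gap 0.171
t 29.95 yaw 106.13 1.8523 p [ 0.6166 -0.0083  0.1052] F [ 0.5  0.6 -2.9] M [ 0.032 -0.001 -0.051] gap 0.176
```

```bash

python3 -m inch '{"jaw":[-1,-1,-1,-1],"xyz":[[0,0,0.0005],[0,0,0],[0,0,0],[0,0,0]],"angular":[[0,0,0.08],[0,0,0.07],[0,0,0.04],[0,0,0]]}' >/dev/null; python3 q.py
python3 -m inch '{"jaw":[-1,-1],"xyz":[[0,0,0],[0,0,0]],"angular":[[0,0,0.04],[0,0,0]]}' >/dev/null; python3 q.py
python3 -m inch '{"jaw":[-1,-1],"xyz":[[0,0,0],[0,0,0]],"angular":[[0,0,0.04],[0,0,0]]}' >/dev/null; python3 q.py
python3 -m inch '{"jaw":[-1],"xyz":[[0,0,0]],"angular":[[0,0,0]]}' >/dev/null; python3 q.py
```

```text
t 30.35 yaw 95.23 1.6621 p [ 0.6163 -0.008   0.1048] F [-1.2  0.6 -3.6] M [ 0.378  0.394 -0.004] gap 0.177
t 30.55 yaw 93.01 1.6233 p [ 0.6163 -0.008   0.1047] F [-1.2  2.9 -3.2] M [0.532 0.473 0.143] gap 0.176
t 30.75 yaw 90.75 1.584 p [ 0.6164 -0.008   0.1047] F [-1.   2.7 -3.6] M [0.563 0.469 0.291] gap 0.173
t 30.85 yaw 90.78 1.5845 p [ 0.6164 -0.0081  0.1047] F [-2.   2.8 -3. ] M [0.633 0.524 0.333] gap 0.176
```

```bash

python3 -m inch '{"jaw":[-1,-1],"xyz":[[0,0,0],[0,0,0]],"angular":[[0,0,0.04],[0,0,0]]}' >/dev/null; python3 q.py
python3 -m inch '{"jaw":[-1],"xyz":[[0,0,0]],"angular":[[0,0,0]]}' >/dev/null; python3 q.py
python3 -m inch '{"jaw":[-1,-1],"xyz":[[0,0,0],[0,0,0]],"angular":[[0,0,0.05],[0,0,0]]}' >/dev/null; python3 q.py
python3 -m inch '{"jaw":[-1],"xyz":[[0,0,0]],"angular":[[0,0,0]]}' >/dev/null; python3 q.py
```

```text
t 31.05 yaw 88.43 1.5434 p [ 0.6164 -0.0081  0.1047] F [-1.2  3.2 -2.7] M [0.641 0.523 0.343] gap 0.18
t 31.15 yaw 88.47 1.5441 p [ 0.6165 -0.0082  0.1047] F [-2.4  3.5 -3.2] M [0.739 0.612 0.365] gap 0.178
t 31.35 yaw 85.55 1.4931 p [ 0.6165 -0.0082  0.1047] F [-2.   3.7 -3.3] M [0.773 0.651 0.428] gap 0.171
t 31.45 yaw 85.61 1.4942 p [ 0.6165 -0.0082  0.1047] F [-2.3  4.2 -3.3] M [0.758 0.574 0.323] gap 0.173
```

```bash

python3 -m inch '{"jaw":[-1,-1,-1],"xyz":[[0,0,0],[0,0,0],[0,0,0]],"angular":[[0,0,0.05],[0,0,0.05],[0,0,0]]}' >/dev/null; python3 q.py
python3 -m inch '{"jaw":[-1],"xyz":[[0,0,0]],"angular":[[0,0,0]]}' >/dev/null; python3 q.py
python3 -m inch '{"jaw":[-1],"xyz":[[0,0,0]],"angular":[[0,0,0]]}' >/dev/null; python3 q.py
python3 -m inch '{"jaw":[-1,-1],"xyz":[[0,0,0],[0,0,0]],"angular":[[0,0,0.03],[0,0,0]]}' >/dev/null; python3 q.py
python3 -m inch '{"jaw":[-1],"xyz":[[0,0,0]],"angular":[[0,0,0]]}' >/dev/null; python3 q.py
```

```text
t 31.75 yaw 79.83 1.3933 p [ 0.6165 -0.0083  0.1047] F [-1.9  4.  -3.9] M [0.84  0.59  0.467] gap 0.173
t 31.85 yaw 79.89 1.3944 p [ 0.6166 -0.0082  0.1047] F [-2.3  3.1 -3.2] M [0.818 0.581 0.532] gap 0.174
t 31.95 yaw 79.86 1.3937 p [ 0.6165 -0.0083  0.1047] F [-2.4  3.7 -2.7] M [0.903 0.687 0.465] gap 0.176
t 32.15 yaw 78.09 1.3629 p [ 0.6166 -0.0083  0.1047] F [-3.6  3.4 -4.1] M [0.867 0.685 0.514] gap 0.172
t 32.25 yaw 78.12 1.3635 p [ 0.6166 -0.0083  0.1047] F [-2.6  3.2 -4.4] M [0.907 0.656 0.561] gap 0.175
```

```bash

python3 -m inch '{"jaw":[-1,-1,-1,-1],"xyz":[[0,0,0],[0,0,0],[0,0,0],[0,0,0]],"angular":[[0,0,-0.1],[0,0,-0.1],[0,0,-0.1],[0,0,0]]}' >/dev/null; python3 q.py
python3 -m inch '{"jaw":[-1,-1,-1,-1,-1],"xyz":[[0,0,-0.005],[0,0,-0.01],[0,0,-0.015],[0,0,0],[0,0,0]],"angular":[[0,0,0],[0,0,0],[0,0,0],[0,0,0],[0,0,0]]}' >/dev/null; python3 q.py
python3 - <<'E'
from h import *
y=np.radians(132.9);t=np.array([.4987,.0157,.135])
delta(t,y);print('after turn',yawrot(y).inv().apply(t-pose()[0]).round(4))
E
```

```text
t 32.65 yaw 95.28 1.6629 p [ 0.6174 -0.009   0.1052] F [-0.9  0.7 -2.7] M [ 0.211 -0.017 -0.029] gap 0.168
t 33.15 yaw 95.19 1.6615 p [ 0.617  -0.0085  0.1352] F [-0.2  0.  -4.6] M [ 0.009 -0.008 -0.007] gap 0.173
shift [ 0.0348 -0.1156  0.0003] turn [-0.0028  0.0025 -0.6581]
after turn [ 0.0982 -0.0702  0.0002]
```

```bash

python3 -m inch '{"jaw":[-1,-1,-1,-1,-1],"xyz":[[0,0,0],[0,0,0],[0,0,0],[0,0,0],[0,0,0]],"angular":[[0,0,-0.132],[0,0,-0.132],[0,0,-0.132],[0,0,-0.131],[0,0,-0.131]]}' >/dev/null
python3 -m inch '{"jaw":[-1,-1,-1,-1,-1],"xyz":[[0.0327,-0.0234,0],[0.0327,-0.0234,0],[0.0328,-0.0234,0],[0,0,0],[0,0,0]],"angular":[[0,0,0],[0,0,0],[0,0,0],[0,0,0],[0,0,0]]}' >/dev/null; python3 q.py
python3 - <<'E'
from h import *
delta([.4987,.0157,.111],np.radians(132.9))
E
```

```text
t 34.15 yaw 132.92 2.3199 p [0.4983 0.0158 0.1352] F [ 0.7 -0.5 -3.2] M [-0.045 -0.039  0.01 ] gap 0.176
shift [-0.0003  0.0003  0.0242] turn [-0.0036  0.001   0.0004]
```

```bash

python3 -m inch '{"jaw":[-1,-1,-1,-1,-1],"xyz":[[-0.0003,0.0003,0.010],[0,0,0.007],[0,0,0.005],[0,0,0.003],[0,0,0]],"angular":[[0,0,0],[0,0,0],[0,0,0],[0,0,0],[0,0,0]]}' >/dev/null; python3 q.py
python3 -m inch '{"jaw":[-1,-1,-1,-1],"xyz":[[0,0,0.002],[0,0,0.002],[0,0,0.001],[0,0,0]],"angular":[[0,0,0],[0,0,0],[0,0,0],[0,0,0]]}' >/dev/null; python3 q.py
```

```text
t 34.65 yaw 132.94 2.3202 p [0.4988 0.0157 0.1094] F [ 0.7 -0.3 -4.2] M [-0.009 -0.012 -0.005] gap 0.177
t 35.05 yaw 132.94 2.3202 p [0.4987 0.0157 0.105 ] F [ 0.2  0.8 -4.2] M [ 0.034 -0.045  0.   ] gap 0.178
```

```bash

python3 -m inch '{"jaw":[-1,-1,-1,-1],"xyz":[[0,0,0.0005],[0,0,0],[0,0,0],[0,0,0]],"angular":[[0,0,0.08],[0,0,0.07],[0,0,0.04],[0,0,0]]}' >/dev/null; python3 q.py
python3 -m inch '{"jaw":[-1,-1],"xyz":[[0,0,0],[0,0,0]],"angular":[[0,0,0.04],[0,0,0]]}' >/dev/null; python3 q.py
python3 -m inch '{"jaw":[-1,-1],"xyz":[[0,0,0],[0,0,0]],"angular":[[0,0,0.04],[0,0,0]]}' >/dev/null; python3 q.py
python3 -m inch '{"jaw":[-1,-1],"xyz":[[0,0,0],[0,0,0]],"angular":[[0,0,0.02],[0,0,0]]}' >/dev/null; python3 q.py
python3 -m inch '{"jaw":[-1],"xyz":[[0,0,0]],"angular":[[0,0,0]]}' >/dev/null; python3 q.py
```

```text
t 35.45 yaw 122.04 2.1301 p [0.4982 0.0161 0.1044] F [-2.   2.  -3.8] M [0.507 0.445 0.004] gap 0.174
t 35.65 yaw 119.82 2.0913 p [0.4983 0.016  0.1044] F [-2.4  2.6 -4. ] M [0.603 0.508 0.22 ] gap 0.172
t 35.85 yaw 117.56 2.0519 p [0.4983 0.016  0.1045] F [-2.   2.5 -3.4] M [0.607 0.643 0.302] gap 0.176
t 36.05 yaw 116.35 2.0308 p [0.4984 0.0159 0.1044] F [-3.6  2.8 -3.5] M [0.76  0.769 0.354] gap 0.171
t 36.15 yaw 116.37 2.0311 p [0.4985 0.0158 0.1044] F [-3.6  3.4 -2.7] M [0.787 0.851 0.307] gap 0.172
```

```bash

python3 -m inch '{"jaw":[-1,-1],"xyz":[[0,0,0],[0,0,0]],"angular":[[0,0,0.05],[0,0,0]]}' >/dev/null; python3 q.py
python3 -m inch '{"jaw":[-1],"xyz":[[0,0,0]],"angular":[[0,0,0]]}' >/dev/null; python3 q.py
python3 -m inch '{"jaw":[-1,-1],"xyz":[[0,0,0],[0,0,0]],"angular":[[0,0,0.05],[0,0,0]]}' >/dev/null; python3 q.py
python3 -m inch '{"jaw":[-1],"xyz":[[0,0,0]],"angular":[[0,0,0]]}' >/dev/null; python3 q.py
```

```text
t 36.35 yaw 113.46 1.9803 p [0.4985 0.0159 0.1044] F [-2.7  3.8 -3.8] M [0.836 0.826 0.328] gap 0.175
t 36.45 yaw 113.54 1.9817 p [0.4985 0.0158 0.1045] F [-4.1  4.  -3.9] M [0.832 0.896 0.389] gap 0.179
t 36.65 yaw 110.63 1.9309 p [0.4986 0.0158 0.1044] F [-2.8  2.9 -4.3] M [0.876 0.854 0.402] gap 0.169
t 36.75 yaw 110.71 1.9323 p [0.4986 0.0158 0.1045] F [-4.1  4.  -4.5] M [0.905 0.872 0.409] gap 0.178
```

```bash

python3 -m inch '{"jaw":[-1,-1,-1],"xyz":[[0,0,0],[0,0,0],[0,0,0]],"angular":[[0,0,0.05],[0,0,0.05],[0,0,0]]}' >/dev/null; python3 q.py
python3 -m inch '{"jaw":[-1],"xyz":[[0,0,0]],"angular":[[0,0,0]]}' >/dev/null; python3 q.py
python3 -m inch '{"jaw":[-1],"xyz":[[0,0,0]],"angular":[[0,0,0]]}' >/dev/null; python3 q.py
python3 -m inch '{"jaw":[-1,-1],"xyz":[[0,0,0],[0,0,0]],"angular":[[0,0,0.025],[0,0,0]]}' >/dev/null; python3 q.py
python3 -m inch '{"jaw":[-1],"xyz":[[0,0,0]],"angular":[[0,0,0]]}' >/dev/null; python3 q.py
python3 -m inch '{"jaw":[-1],"xyz":[[0,0,0]],"angular":[[0,0,0]]}' >/dev/null; python3 q.py
```

```text
t 37.05 yaw 104.93 1.8314 p [0.4986 0.0158 0.1044] F [-4.1  4.9 -3.7] M [0.931 0.825 0.45 ] gap 0.175
t 37.15 yaw 105.01 1.8327 p [0.4986 0.0158 0.1045] F [-3.7  3.7 -4.5] M [0.923 0.842 0.511] gap 0.178
t 37.25 yaw 105.01 1.8327 p [0.4987 0.0158 0.1045] F [-3.2  4.3 -4. ] M [0.959 0.864 0.516] gap 0.172
t 37.45 yaw 103.54 1.8072 p [0.4987 0.0158 0.1045] F [-3.   4.2 -3.9] M [0.94  0.861 0.529] gap 0.177
t 37.55 yaw 103.58 1.8078 p [0.4986 0.0158 0.1045] F [-2.9  3.4 -4.5] M [0.929 0.847 0.531] gap 0.173
t 37.65 yaw 103.58 1.8078 p [0.4986 0.0158 0.1045] F [-3.5  3.9 -4.1] M [0.951 0.841 0.511] gap 0.177
```

```bash

python3 -m inch '{"jaw":[-1,-1,-1,-1],"xyz":[[0,0,0],[0,0,0],[0,0,0],[0,0,0]],"angular":[[0,0,-0.1],[0,0,-0.1],[0,0,-0.1],[0,0,0]]}' >/dev/null; python3 q.py
python3 -m inch '{"jaw":[-1,-1,-1,-1,-1],"xyz":[[0,0,-0.005],[0,0,-0.01],[0,0,-0.025],[0,0,0],[0,0,0]],"angular":[[0,0,0],[0,0,0],[0,0,0],[0,0,0],[0,0,0]]}' >/dev/null; python3 q.py
python3 - <<'E'
from h import *
delta(np.array([.457,-.281,.145]),yaw(pose()[1]))
E
```

```text
t 38.05 yaw 120.73 2.1071 p [0.4997 0.0154 0.1049] F [-0.5  2.7 -3.5] M [0.614 0.11  0.026] gap 0.177
t 38.55 yaw 120.58 2.1046 p [0.4992 0.0155 0.1449] F [-0.9  0.1 -4.6] M [0.016 0.03  0.041] gap 0.177
shift [-0.2338 -0.1872  0.001 ] turn [-0.0026  0.0026 -0.    ]
```

```bash

python3 -m inch '{"jaw":[-1,-1,-1,-1],"xyz":[[-0.0334,-0.0267,0],[-0.0334,-0.0267,0],[-0.0334,-0.0267,0],[-0.0334,-0.0267,0]],"angular":[[0,0,0],[0,0,0],[0,0,0],[0,0,0]]}' >/dev/null
python3 -m inch '{"jaw":[-1,-1,-1,-1,-1],"xyz":[[-0.0334,-0.0267,0],[-0.0334,-0.0267,0],[-0.0334,-0.027,0],[0,0,0],[0,0,0]],"angular":[[0,0,0],[0,0,0],[0,0,0],[0,0,0],[0,0,0]]}' >/dev/null; python3 q.py
python3 - <<'E'
from h import *
delta(np.array([.457,-.281,.05]),yaw(pose()[1]))
E
```

```text
t 39.45 yaw 120.5 2.1031 p [ 0.4562 -0.2812  0.1443] F [ 0.8  0.8 -3. ] M [ 0.038 -0.105  0.008] gap 0.173
shift [-0.0004  0.0012  0.0942] turn [-0.0043 -0.001   0.    ]
```

```bash

python3 -m inch '{"jaw":[-1,-1,-1,-1,-1],"xyz":[[0,0,0.03],[0,0,0.03],[0,0,0.02],[0,0,0.012],[0,0,0]],"angular":[[0,0,0],[0,0,0],[0,0,0],[0,0,0],[0,0,0]]}' >/dev/null; python3 q.py
python3 -m inch '{"jaw":[-1,-1,-1,-1],"xyz":[[0,0,0.003],[0,0,0.002],[0,0,0.002],[0,0,0]],"angular":[[0,0,0],[0,0,0],[0,0,0],[0,0,0]]}' >/dev/null; python3 q.py
```

```text
t 39.95 yaw 120.68 2.1062 p [ 0.4562 -0.2796  0.0522] F [-0.2  0.  -1.4] M [ 0.022  0.049 -0.003] gap 0.172
t 40.35 yaw 120.62 2.1052 p [ 0.4567 -0.2811  0.0467] F [-0.1  0.5 -3.6] M [ 0.033 -0.018  0.045] gap 0.174
```

```bash

python3 -m inch '{"jaw":[-1,-1,-1,-1],"xyz":[[0,0,0.0015],[0,0,0.0015],[0,0,0.001],[0,0,0]],"angular":[[0,0,0],[0,0,0],[0,0,0],[0,0,0]]}' >/dev/null; python3 q.py
python3 -m inch '{"jaw":[-1,-1,-1],"xyz":[[0,0,0.0005],[0,0,0.0005],[0,0,0]],"angular":[[0,0,0],[0,0,0],[0,0,0]]}' >/dev/null; python3 q.py
```

```text
t 40.75 yaw 120.62 2.1052 p [ 0.4566 -0.2811  0.0425] F [-0.9  0.5 -3.5] M [-0.01  -0.014  0.01 ] gap 0.175
t 41.05 yaw 120.63 2.1054 p [ 0.4567 -0.2812  0.0423] F [-1.8  0.6  5.7] M [0.34  0.361 0.015] gap 0.175
```

```bash

python3 -m inch '{"jaw":[-0.5,-0.4,-0.2,0.2,0.6],"xyz":[[0,0,0],[0,0,0],[0,0,0],[0,0,0],[0,0,0]],"angular":[[0,0,0],[0,0,0],[0,0,0],[0,0,0],[0,0,0]]}' >/dev/null; python3 q.py
python3 -m inch '{"jaw":[1,1,1,1,1],"xyz":[[0,0,0],[0,0,0],[0,0,0],[0,0,0],[0,0,0]],"angular":[[0,0,0],[0,0,0],[0,0,0],[0,0,0],[0,0,0]]}' >/dev/null; python3 q.py
python3 -m inch '{"jaw":[1,1,1,1,1],"xyz":[[0,0,-0.015],[0,0,-0.04],[0,0,-0.045],[0,0,-0.045],[0,0,-0.03]],"angular":[[0,0,0],[0,0,0],[0,0,0],[0,0,0],[0,0,0]]}' >/dev/null; python3 q.py
python3 -m inch '{"jaw":[1,1],"xyz":[[0,0,0],[0,0,0]],"angular":[[0,0,0],[0,0,0]]}' >/dev/null; python3 q.py
python3 - <<'E'
from h import *
s=viewer.grab_frame('scene');w=viewer.grab_frame('wrist')
cv2.imwrite('pics/w9.png',np.hstack([cv2.resize(w,(400,300)),cv2.resize(s[190:310,270:430],(400,300))])[:,:,::-1])
ci=viewer.camera_info('scene');print(proj(ci,[[.457,-.281,.002],[.457,-.281,.097]]))
E
```

```text
t 41.55 yaw 120.62 2.1052 p [ 0.4566 -0.2811  0.0415] F [-0.1  0.5  0.2] M [-0.028  0.03   0.014] gap 0.726
t 42.05 yaw 120.62 2.1053 p [ 0.4566 -0.2811  0.0415] F [ 0.6 -0.6 -0.3] M [-0.004  0.002 -0.004] gap 0.996
t 42.55 yaw 120.63 2.1054 p [ 0.4574 -0.2808  0.2199] F [ 1.  -0.5 -0.2] M [-0.024  0.019  0.042] gap 1.006
t 42.75 yaw 120.62 2.1053 p [ 0.457  -0.2804  0.2164] F [ 0.1 -0.6 -0.5] M [-0.012  0.016 -0.033] gap 0.996
[[344.24588945 290.58206178]
 [347.74459936 256.98981925]]
```

View pics/w9.png

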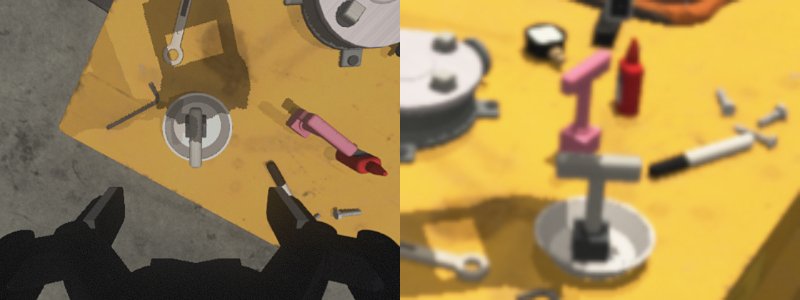

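The wrench stands upright in the dish. Its bar centre is at scene pixel (349,257), against a predicted (348,257), and the gripper is clear above it. Nothing else has been disturbed, so I'm handing in.

```bash
python3 -c "
from plant import bot
print(bot.close_job())"
```

```text
the job is handed in; nothing more can be done
None
```

All four bolts were tightened, the wrench is back upright in its dish, and the job is handed in. It used about 43 s of the 72 s allowed, and no verdict was reported.

- **Sequence:** I made D snug and then B snug, and paused there with all four snug. Then I brought them firmly tight in the order B, D, A, C.
- **Tightness:** The final torque readings were about 0.52–0.54 N m on each bolt. Torque alone puts the preload at about 0.27–0.29 rad, and the turn angles put it at about 0.22–0.24 rad. I take it as roughly 0.25 rad. The two estimates differ by up to about 0.06 rad because the torque reading is noisy (about ±0.05 N m), but both lie within 0.17–0.31.
- **First grasp failed:** The fingers shut above the bar because the real fingertips sit about 38 mm behind the reported TCP. A gentle touch on the bar's top (about 35 N) measured the offset, and the second grasp held.
- **Last checks:** The last picture shows the wrench upright near the dish's centre. The gripper was open and clear at about zero force. Nothing in the parts of the scene and wrist pictures I viewed looked shoved; I did not measure the bystanders' positions.
- **Pictures:** I viewed 12 pictures, two over the budget, because of the failed grasp.

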